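Load the peel with nested cups and run it out to the mark

TASK

Nest the cups in size order where the large blue one stands on the round nose of the wooden loading board: the medium green cup into the blue one, then the small terracotta cup into the green one. Then slide the board straight out along its stand, nose first and without lifting it off, until the tip of its nose is level with the red pointer; loaded like that it would tip over the stand's edge, so hold it level by the tail and finish while still holding it. Leave the two lidded jars and the graphite block alone.

Things in the scene. Friction and masses are not known exactly. Their poses are not given: they have to be found in the camera images.
- stand: Fixed low stand, 70 mm high: dark wooden rail 180 x 36 mm (18 mm thick, flat top at z = 70 mm) on a narrow steel web and a 200 x 80 x 12 mm foot. Origin: centre of its underside. Its +x axis runs along the rail in the outward direction (toward the gauge); the rail's outer edge is at x = +90 mm.
- board: Loose pale wooden loading board (peel) lying lengthwise on the stand's rail, 360 mm long, 12 mm thick, about 0.2 kg: a strip 50 mm wide with a round nose of 84 mm diameter at its +x end. It overhangs the rail's sides by 7 mm, and its tail (-x end, with a black dot 15 mm from the end) reaches out behind the rail before it is slid. Origin: middle of its length, on its underside; x along it toward the nose, z up. Centre of the round nose at x = +138 mm. Slides by plain friction.
- board_nose (a point): Tip of the board's round nose, half way through its thickness (board x = +180 mm).
- board_pad (a point): Centre of the round cork-coloured spot on the nose's top face (board x = +138 mm), where the large cup stands.
- board_tail (a point): Middle of the board's tail end face (board x = -180 mm).
- gauge: Fixed gauge post 110 mm high on a round foot, standing beside the board's path; a red pointer blade 4 mm thick at z = 88 to 98 mm (just above the board's top face) points across to the path. Origin: on the surface, on the stand's centre line; x is the same outward direction as the stand's. The mark is the gauge's x = 0. The post stands at y = +85 mm.
- gauge_tip (a point): Free end of the red pointer blade, 50 mm to the side of the board's centre line (gauge y = +50 mm).
- large_cup: Large blue cup, loose on the board's nose, 46 mm high, outer diameter 58 mm at the base and 68 mm at the rim; wall 3 mm, floor 5 mm. Origin: centre of its underside, z up. 0.12 kg.
- medium_cup: Medium green cup on the work surface, 64 mm high, outer diameter 40 mm at the base and 50 mm at the rim; wall 3 mm, floor 5 mm. Origin: centre of its underside, z up. 0.08 kg. Nested, its rim stands 23 mm above the large cup's rim.
- small_cup: Small terracotta-coloured cup on the work surface, 82 mm high, outer diameter 26 mm at the base and 35 mm at the rim; wall 3 mm, floor 5 mm. Origin: centre of its underside, z up. 0.05 kg. Nested, its rim stands 23 mm above the medium cup's rim.
- jar_teal: Bystander: small jar with white lid and teal filling, 50 mm diameter, 49 mm high. Origin: centre of its underside.
- jar_violet: Bystander: small jar with white lid and violet filling, 50 mm diameter, 49 mm high. Origin: centre of its underside.
- graphite: Bystander: black graphite block 52 x 60 x 24 mm. Origin: centre of its underside.

How it is judged:
On the way, in this order (a step that is already met when the one before it is completed fails the run):
1. the medium cup sits in the large cup on the board's nose (horizontal distance between medium_cup and large_cup below 0.013 m and z of medium_cup in the frame of large_cup between 0 and 0.011 m and angle between medium_cup's own z axis and vertical below 0.15 rad and horizontal distance between large_cup and board_pad below 0.02 m and z of large_cup in the frame of board between 0.005 and 0.02 m), for 0.2 s.
2. the small cup sits in the medium cup (all of step 1 and horizontal distance between small_cup and medium_cup below 0.013 m and z of small_cup in the frame of medium_cup between 0 and 0.011 m and angle between small_cup's own z axis and vertical below 0.15 rad), for 0.2 s.
3. the board's nose is level with the pointer, the board level on its stand and held (x of board_nose in the frame of gauge between -0.007 and 0.007 m and angle between board's own z axis and vertical below 0.05 rad and z of board in the frame of stand between 0.064 and 0.076 m and y of board in the frame of stand between -0.015 and 0.015 m and angle between the x axis of board and the x axis of stand, either way round below 0.12 rad and contact force between the fingers and board above 0.5 N and linear speed of board below 0.02 m/s), for 0.3 s.
At the end, for the whole second after the job is handed in: Nose tip within 7 mm of the pointer along the stand; board level (3 deg) on the rail (height within 6 mm), within 15 mm and 7 deg of its centre line, at rest, fingers pressing it over 0.5 N; small cup fully down in medium, medium in large, upright, large within 20 mm of the nose spot (all of step 2 and x of board_nose in the frame of gauge between -0.007 and 0.007 m and angle between board's own z axis and vertical below 0.05 rad and z of board in the frame of stand between 0.064 and 0.076 m and y of board in the frame of stand between -0.015 and 0.015 m and angle between the x axis of board and the x axis of stand, either way round below 0.12 rad and contact force between the fingers and board above 0.5 N and linear speed of board below 0.01 m/s); the arm keeps its last pose, push and grip.
It fails at once if the board tips (more than 9 degrees) (angle between board's own z axis and vertical above 0.16 rad).
It fails at once if the board is lifted more than 20 mm off the stand (z of board in the frame of stand above 0.09 m).
It fails at once if a bystander is moved by more than 20 mm (teal) (distance of jar_teal from where it was at the start of the episode above 0.02 m).
It fails at once if a bystander is moved by more than 20 mm (violet) (distance of jar_violet from where it was at the start of the episode above 0.02 m).
It fails at once if a bystander is moved by more than 20 mm (graphite) (distance of graphite from where it was at the start of the episode above 0.02 m).
It also fails if it takes over 66 s, if anything falls off the work surface, if the arm or the gripper's body presses on something with over 40 N, if the wrist force passes 120 N, or if a joint passes its speed limit or range.

ROBOT

A 6-joint arm with a two-finger parallel gripper is mounted at the origin on the work surface; the furniture and walls round the work are solid. World frame = base frame: x ahead of the robot, y to its left, z up, the work surface at z = 0. Lengths are in m, angles in rad, forces in N, time in s.
With the tool pointing down it reaches from about 0.225 to 0.875 m from the base axis. Payload 3.4 kg.
Tool frame: the origin (TCP) lies midway between the tips of the shut fingers; the grasp point (between the pads) lies 19 mm behind it (manip.pinch_z is the z of the grasp point in the tool frame, in m); z points along the fingers, x is the direction in which the jaws open and shut, and the axes are right-handed (so a half turn about z gives the same grasp; the last joint's range is limited). The gripper opens to 85 mm and grips with 20 to 120 N. Pads are 22 mm wide; open, the fingers measure 114 mm over their backs; the gripper's body (76 mm by 85 mm) begins 54 mm behind the grasp point. The pads swing forward as they close: fully open they stand 13 mm farther back than shut.
Start: joints at [1.17, 0.276, 1.505, -0, 1.361, -0.121], TCP at [0.159, 0.553, 0.231] pointing down, gripper open.
Joint ranges: [-2.89, 2.89], [-0.75, 2.08], [0.22, 2.7], [-1.18, 4.32], [0.11, 2.71], [-2.7, 2.7]. Speed limits (rad/s): [2.57, 2.57, 3.14, 3.14, 3.14, 3.14].

INTERFACE

Orientations are given as a unit quaternion [w, x, y, z].
In Python, from rig import manip gives the robot as it stands. The module is installed in compiled form; this text tells all that it offers.
- The arm moves only by the tool drive_tool, never from a script. Its argument "steps" is a list of rows, each a list of 5 numbers: the shift along the tool's x, y, z in mm, then the turn about the tool's z in rad, then the gripper command: -1 is shut, 1 is fully open, values between are in proportion. A call has 1 to 5 rows; each row is the pose to reach, as a shift and turn from the pose measured when the call began, along the tool's axes at that moment; what a row does not reach only later rows make up. A row lasts 1/10 s, in which the tool goes at most 50 mm and 8.59 degrees, less where a joint would pass 70% of its speed; a pose out of reach is approached as far as the arm can. A call with a gripper value outside its range is refused whole. The fingers move at their own pace and stop on an object; "squeeze" is the grip in N (left out, the last holds). Time passes only in rows, so rows that repeat a pose let the fingers close. It gives the time, the measured TCP pose, the force and the opening at its end, in the units of the state.
- manip.get_state(): the state, without advancing time (a new reading comes with each control period).
- manip.get_image(name): name is "scene" or "top" or "wrist"; returns the picture (420x560x3 uint8, blue, green, red); there is no depth.
- manip.get_calibration(name): a dict with "camera_matrix" (3x3 intrinsics, pixels), "rvec" (rotation vector, rad) and "tvec" (3), from world to camera coordinates, as OpenCV has them. Camera axes: x right, y down, z forward; pixel columns grow to the right and rows downward; lengths in m; the calibration is good to about 2 mm. A picture is of the moment at which its call begins: read the wrist's pose just before it. get_calibration takes no time and is no camera call; for the wrist camera it gives the pose at the moment of the call.
- manip.sign_off(): hands the job in, once; it reports no verdict.
Trained networks look in the newest picture that a camera, given by its name, has taken for a name from the list of things; names that differ only in an ending like _2 or _b are one class to them, and where a whole thing is asked for, a point or a joint stands for the part that bears it (a point fixed in the world has none). Each returns a list of dicts, best first, with "conf" (0 to 1); they miss things now and then, are a little off and sometimes report something else, mostly with a low value. They report only what shows in the picture. A call takes as long as a camera call.
- manip.masks_of(camera, name): "pixels" (420x560 bool, what is visible of it) and "location" ([column, row] in pixels, amid what is visible of it).
The state is a dict: "clock": time; "qpos": joint angles; "qd": joint speeds; "effort": joint torques, N m; "position": TCP position; "ee_rot": TCP orientation; "contact_force": force on the tool from outside, world axes, zero at the start; "moment": the same for the moment, N m; "width": finger opening in m.
Only numpy, scipy, OpenCV 4.12 (cv2) and the standard library are available. Lean on these libraries where they do the work, as an engineer would, in place of code of your own. Each camera call takes 0.05 s, during which the arm holds its last target.

## Working session

There is one attempt and no reset: what is moved stays moved. The work goes in short steps, Python scripts to look and compute and a tool call to move; the robot and the scene stay as the last step left them, time stands still between calls to the robot, and variables do not carry over. Pictures are saved under pics/ and viewed, and the job is handed in when it is done.

Besides the shell and the picture viewer there is one more tool, called after "Request:" as name([rows], argument=value, ...), one row to a line, values as JSON. drive_tool: Moves the arm, as the interface text tells. Its arguments: {"type":"object","properties":{"steps":{"type":"array","items":{"type":"array","items":{"type":"number"}}},"squeeze":{"type":"number"}},"required":["steps"]}

```bash
mkdir -p pics; ls
python3 - <<'E'
from rig import manip
import cv2,numpy as np
s=manip.get_state(); print(s)
print(manip.pinch_z)
for n in ["scene","top","wrist"]:
    im=manip.get_image(n); cv2.imwrite(f"pics/{n}0.png",im)
    c=manip.get_calibration(n); print(n,c)
    for o in ["stand","board","board_nose","board_pad","board_tail","gauge","gauge_tip","large_cup","medium_cup","small_cup","jar_teal","jar_violet","graphite"]:
        if n=="wrist": break
        try:
            r=manip.masks_of(n,o); print(n,o,[(round(d['conf'],2),np.round(d['location'],1).tolist(),int(d['pixels'].sum())) for d in r])
        except Exception as e: print(o,e)
E
```

```text
pics
{'clock': 0.0, 'qpos': array([ 1.16996465e+00,  2.76590022e-01,  1.50613736e+00, -2.33242827e-05,
        1.36068828e+00, -1.21019821e-01]), 'qd': array([-8.11704312e-04, -2.06224633e-04,  3.43659895e-04,  2.75851598e-04,
        1.69235174e-05, -1.83175234e-03]), 'effort': array([ 2.38090269e-05, -4.16760743e+01, -2.45808828e+01,  1.02740984e-05,
        1.08817298e-02, -1.78116449e-05]), 'position': array([0.15861714, 0.55214   , 0.23044086]), 'ee_rot': array([ 4.66312410e-04,  7.98801939e-01,  6.01593410e-01, -7.83277247e-04]), 'contact_force': array([-0.36144182, -0.39081299, -0.36576838]), 'moment': array([-0.03560935,  0.00879418,  0.02707895]), 'width': 0.08565419364032484}
-0.0187
scene {'camera_matrix': array([[388.56392664,   0.        , 280.79439846],
       [  0.        , 388.56392664, 208.56978473],
       [  0.        ,   0.        ,   1.        ]]), 'rvec': array([ 0.93455784,  2.32812842, -1.24067414]), 'tvec': array([ 0.34056091, -0.20307415,  1.4064912 ])}
scene stand [(0.61, [323.2, 210.5], 385)]
scene board [(0.76, [302.1, 190.0], 1395)]
scene board_nose [(0.
[... 1075 characters left out ...]
7)]
top gauge [(0.87, [191.6, 301.7], 311)]
top gauge_tip [(0.54, [188.4, 297.2], 280)]
top large_cup [(0.94, [247.7, 264.6], 502)]
top medium_cup [(0.7, [342.8, 193.6], 301)]
top small_cup [(0.55, [384.1, 187.4], 181), (0.28, [386.4, 155.6], 383), (0.25, [306.7, 253.9], 2311)]
top jar_teal [(0.64, [383.5, 274.4], 331)]
top jar_violet [(0.51, [345.7, 148.2], 319)]
top graphite [(0.73, [385.2, 156.4], 431)]
wrist {'camera_matrix': array([[345.50838107,   0.        , 277.78751686],
       [  0.        , 345.50838107, 210.34085358],
       [  0.        ,   0.        ,   1.        ]]), 'rvec': array([-2.28888784, -1.72202681, -0.28722528]), 'tvec': array([-0.57318889, -0.04294503,  0.38038417])}
```

View pics/scene0.png

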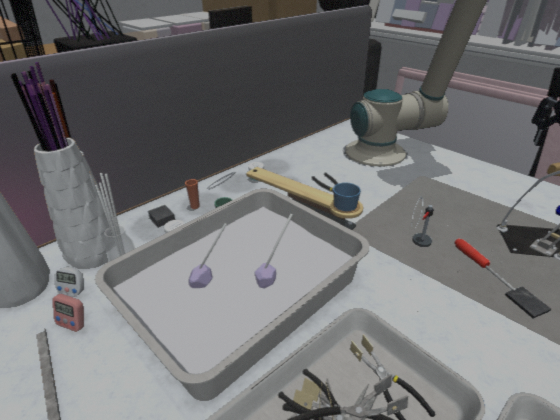

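View pics/top0.png

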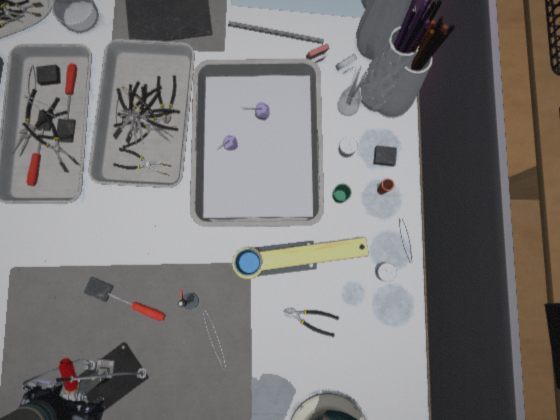

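View pics/wrist0.png

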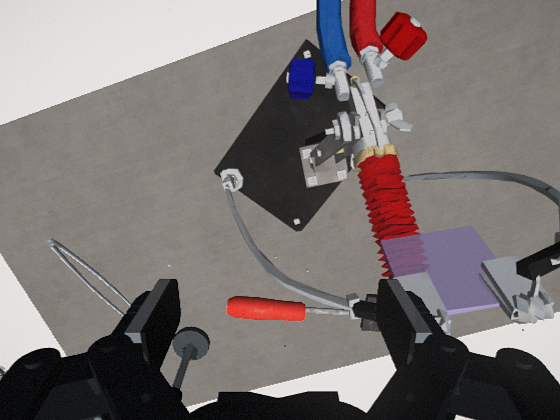

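The top view shows the board with its tail at about (365,247) and the blue cup on the nose at (248,263). The gauge is at (185,298), the green cup at (342,193), the terracotta cup at (386,186), the jars at (347,147) and (386,272), and the graphite block at (385,156). Next I'll localise them from two views.

```bash
cat > h.py <<'E'
import numpy as np,cv2
from rig import manip
def P(cal):
    R,_=cv2.Rodrigues(cal['rvec']); return cal['camera_matrix'],R,cal['tvec']
def ray(cal,px):
    K,R,t=P(cal); d=R.T@np.linalg.inv(K)@np.array([px[0],px[1],1.]); return -R.T@t,d
def onz(cal,px,z):
    o,d=ray(cal,px); return o+d*(z-o[2])/d[2]
def proj(cal,p):
    return cv2.projectPoints(np.array(p,float).reshape(-1,3),cal['rvec'],cal['tvec'],cal['camera_matrix'],None)[0].reshape(-1,2)
def tri(cals,pxs):
    A=[];b=[]
    for c,p in zip(cals,pxs):
        o,d=ray(c,p);d=d/np.linalg.norm(d);M=np.eye(3)-np.outer(d,d);A.append(M);b.append(M@o)
    A=np.vstack(A);b=np.hstack(b);x=np.linalg.lstsq(A,b,rcond=None)[0]
    return x,np.linalg.norm(A@x-b)
E
python3 - <<'E'
from h import *
T=manip.get_calibration("top");S=manip.get_calibration("scene")
for n,p,s,z in [("large",(247.7,264.6),(344.6,193.4),.105),("med",(342.8,193.6),None,.032),("small",(384.1,187.4),(195.8,193.4),.041),("teal",(383.5,274.4),(250.7,165.5),.03),("vio",(345.7,148.2),(169.4,221.7),.03),("graph",(385.2,156.4),(163.4,213.7),.015),("taildot",(362,246),None,.082)]:
    print(n,onz(T,p,z).round(3), tri([T,S],[p,s])[0].round(3) if s else '')
print(ray(T,(0,0))[0],ray(S,(0,0))[0], proj(T,[0,0,0]))
im=cv2.imread("pics/top0.png"); cv2.imwrite("pics/topc.png",cv2.resize(im[120:330,160:440],None,fx=2.8,fy=2.8,interpolation=cv2.INTER_CUBIC))
im=cv2.imread("pics/scene0.png"); cv2.imwrite("pics/scenec.png",cv2.resize(im[120:280,140:460],None,fx=2.5,fy=2.5,interpolation=cv2.INTER_CUBIC))
E
```

```text
large [0.443 0.216 0.105] [0.445 0.212 0.113]
med [ 0.646 -0.04   0.032] 
small [ 0.663 -0.154  0.041] [ 0.66  -0.151  0.045]
teal [ 0.423 -0.149  0.03 ] [ 0.433 -0.156  0.046]
vio [ 0.779 -0.049  0.03 ] [ 0.782 -0.053  0.055]
graph [ 0.76  -0.165  0.015] [ 0.759 -0.164  0.016]
taildot [ 0.496 -0.082  0.082] 
[0.42618958 0.11889187 1.17300921] [1.12389322 0.69639936 0.62235865] [[327.93451455 435.18558308]]
```

View pics/topc.png

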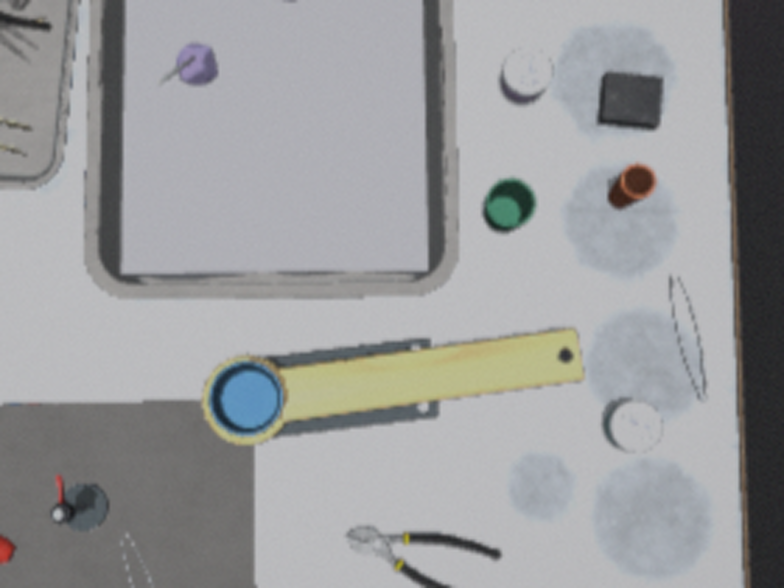

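View pics/scenec.png

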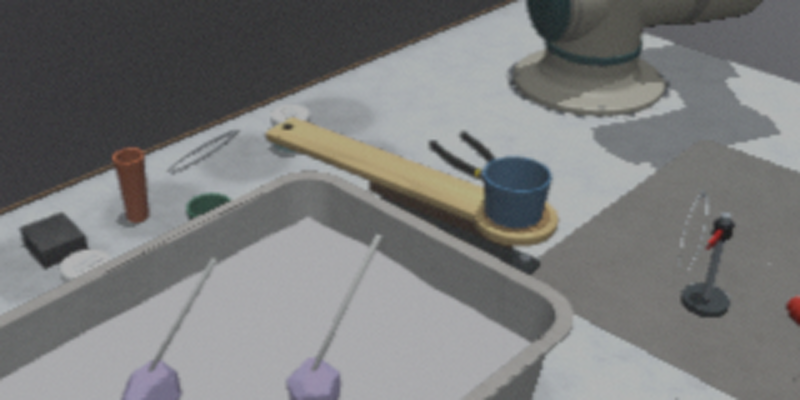

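```bash
cat >> h.py <<'E'
def tool():
    s=manip.get_state(); w,x,y,z=s['ee_rot']
    from scipy.spatial.transform import Rotation as Ro
    return s,Ro.from_quat([x,y,z,w]).as_matrix()
def go(target,jaw=None):
    """prints shift in tool axes mm and turn to reach TCP target, jaw angle"""
    s,R=tool(); d=R.T@(np.array(target)-s['position'])*1000
    a=np.arctan2(R[1,0],R[0,0]); t=0 if jaw is None else -((jaw-a+np.pi/2)%np.pi-np.pi/2)
    print("t",round(s['clock'],2),"pos",s['position'].round(4),"jaw",round(a,3),"w",round(s['width'],4),"F",s['contact_force'].round(1)); print("  shift",d.round(1),"turn",round(t,3)); return d,t
E
python3 - <<'E'
from h import *
W=manip.get_calibration("wrist"); s,R=tool(); K,Rc,t=P(W)
print("cam in tool",R.T@(-Rc.T@t-s['position']),"axes in tool\n",(R.T@Rc.T).round(3))
T=manip.get_calibration("top")
c=lambda x,y:(160+x/2.8-.18,120+y/2.8-.18)
for n,p,z in [("dot",c(566,355),.082),("cup rim",c(247,399),.128),("post",c(61,513),.11),("ptr tip",c(58,478),.093),("tray edge",c(455,180),.06),("tray corner",c(440,285),.06),("foot corner a",c(431,341),0.012),("foot b",c(437,415),.012),("wall",c(728,200),0)]:
    print(n,onz(T,p,z).round(3))
go([.60,-.06,.30],0.176)
E
```

```text
cam in tool [-0.00195746 -0.08208232 -0.14273395] axes in tool
 [[ 1.    -0.001  0.   ]
 [ 0.001  0.946  0.324]
 [-0.    -0.324  0.946]]
dot [ 0.495 -0.082  0.082]
cup rim [0.448 0.213 0.128]
post [0.345 0.379 0.11 ]
ptr tip [0.375 0.388 0.093]
tray edge [0.666 0.02  0.06 ]
tray corner [0.562 0.035 0.06 ]
foot corner a [0.511 0.04  0.012]
foot b [0.438 0.034 0.012]
wall [ 0.662 -0.267  0.   ]
t 1.45 pos [0.1588 0.5527 0.2313] jaw 1.291 w 0.0854 F [ 0.1 -0.9 -0. ]
  shift [-467.   593.2  -68.7] turn 1.115
```

Request:
drive_tool([
  [-30,38,-5,0.13,1],
  [-60,76,-10,0.26,1],
  [-90,114,-15,0.39,1],
  [-120,152,-20,0.52,1],
  [-150,190,-25,0.65,1],
])

```text
clock: 1.95
position: [0.3007, 0.3545, 0.2567]
ee_rot: [-0.0, 0.95, 0.313, 0.0]
contact_force: [1.2, 0.2, 0.3]
width: 0.0854
```

Run:
```python
from h import *
go([.60,-.06,.30],0.176)
```

```text
t 1.95 pos [0.3007 0.3545 0.2567] jaw 0.636 w 0.0854 F [1.2 0.2 0.3]
  shift [ -5.6 511.2 -43.3] turn 0.46
```

Request:
drive_tool([
  [0,49,-5,0.1,1],
  [-1,98,-10,0.2,1],
  [-2,147,-15,0.3,1],
  [-2,196,-20,0.4,1],
  [-3,245,-25,0.46,1],
])

```text
clock: 2.45
position: [0.4448, 0.1539, 0.2823]
ee_rot: [-0.0, 0.996, 0.086, 0.001]
contact_force: [1.2, 0.6, -0.3]
width: 0.0856
```

Run:
```python
from h import *
im=manip.get_image("wrist"); C=manip.get_calibration("wrist"); cv2.imwrite("pics/w1.png",im); np.save("c1.npy",C,allow_pickle=True)
for o in ["board","large_cup","medium_cup","small_cup"]:
    print(o,[(round(d['conf'],2),np.round(d['location'],1).tolist(),int(d['pixels'].sum())) for d in manip.masks_of("wrist",o)])
go([.60,-.06,.30],0.176)
```

```text
board [(0.7, [285.5, 251.4], 10934)]
large_cup [(0.82, [294.5, 121.0], 5084)]
medium_cup []
small_cup [(0.55, [379.4, 385.2], 227)]
t 2.7 pos [0.4436 0.1556 0.2815] jaw 0.176 w 0.0854 F [-0.4  0.6  0.1]
  shift [116.3 239.6 -18.7] turn -0.0
```

View pics/w1.png

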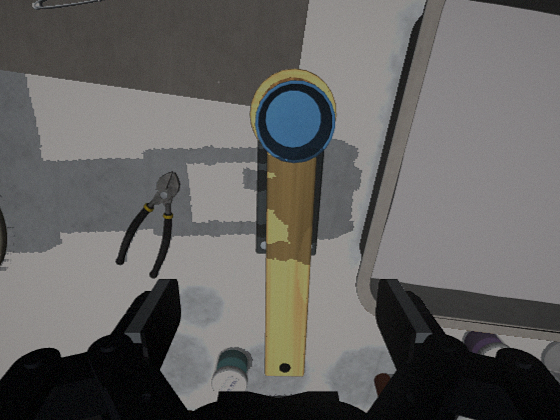

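The wrist view shows the blue cup rim centred near (296,120) on the nose, the tail dot at (285,368) and the teal jar near (230,370). The fingers hide the area below that. I'll move on towards the cups.

Request:
drive_tool([
  [20,44,-4,0,1],
  [40,88,-8,0,1],
  [60,132,-12,0,1],
  [80,170,-16,0,1],
  [80,170,-16,0,1],
])

```text
clock: 3.2
position: [0.5549, -0.0, 0.2969]
ee_rot: [0.001, 0.996, 0.087, 0.001]
contact_force: [-0.1, 0.5, 0.9]
width: 0.0855
```

Run:
```python
from h import *
C1=np.load("c1.npy",allow_pickle=True).item(); T=manip.get_calibration("top")
print("dot",onz(C1,(285,367.5),.082)); print("rim",onz(C1,(296,121),.128)); print("cup floor",onz(C1,(293,119),.087)); print("nose tip",onz(C1,(292,69.5),.082))
c=lambda x,y:(160+x/2.8-.18,120+y/2.8-.18)
print("tri dot",tri([C1,T],[(285,367.5),c(566,355)])); print("tri rim",tri([C1,T],[(296,121),c(247,399)]))
im=manip.get_image("wrist"); C=manip.get_calibration("wrist"); cv2.imwrite("pics/w2.png",im); np.save("c2.npy",C,allow_pickle=True)
for o in ["board","medium_cup","small_cup"]:
    print(o,[(round(d['conf'],2),np.round(d['location'],1).tolist(),int(d['pixels'].sum())) for d in manip.masks_of("wrist",o)])
go([.646,-.04,.20],0.176)
```

```text
dot [ 0.50175795 -0.0945197   0.082     ]
rim [0.45749075 0.20629702 0.128     ]
cup floor [0.45722347 0.20456297 0.087     ]
nose tip [0.44870121 0.24752465 0.082     ]
tri dot (array([ 0.49607266, -0.07859249,  0.09924984]), np.float64(0.003436984616561223))
tri rim (array([0.45058712, 0.20919558, 0.17940674]), np.float64(0.004852047051743348))
board [(0.83, [206.5, 116.3], 12532)]
medium_cup [(0.96, [346.0, 206.9], 1772)]
small_cup [(0.87, [340.7, 299.5], 1231)]
t 3.4 pos [0.5509 0.0043 0.2971] jaw 0.178 w 0.0856 F [-0.8  0.9 -0.1]
  shift [85.9 60.6 96.8] turn 0.002
```

View pics/w2.png

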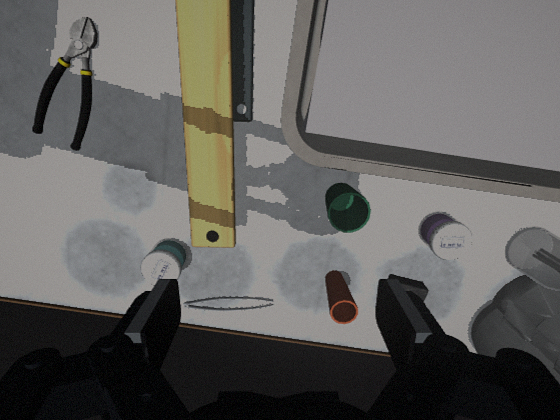

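The green cup rim is at (348,210) and the small cup rim at (343,311). The dot is at (212,236), and the teal jar is at (160,265). The first wrist view was taken before the arm had settled, so I'll measure again now that it's still.

```bash
cat >> h.py <<'E'
def snap(n,cam="wrist"):
    C=manip.get_calibration(cam); im=manip.get_image(cam); cv2.imwrite(f"pics/{n}.png",im); np.save(f"{n}.npy",C,allow_pickle=True); return C,im
def load(n): return np.load(f"{n}.npy",allow_pickle=True).item(), cv2.imread(f"pics/{n}.png")
def mk(cam,o):
    r=manip.masks_of(cam,o); print(o,[(round(d['conf'],2),np.round(d['location'],1).tolist(),int(d['pixels'].sum())) for d in r]); return r
E
python3 - <<'E'
from h import *
C,im=snap("w3")
cv2.imwrite("pics/w3c.png",cv2.resize(im[170:340,120:480],None,fx=2.2,fy=2.2,interpolation=cv2.INTER_CUBIC))
go([.646,-.04,.20],0.176)
T=manip.get_calibration("top")
im=cv2.imread("pics/top0.png"); cv2.imwrite("pics/top_m.png",cv2.resize(im[130:290,320:420],None,fx=3.7,fy=3.7,interpolation=cv2.INTER_CUBIC))
E
```

```text
t 3.45 pos [0.5509 0.0043 0.2973] jaw 0.178 w 0.0851 F [-0.7 -0.6 -0.8]
  shift [85.8 60.6 97.2] turn 0.002
```

View pics/w3c.png

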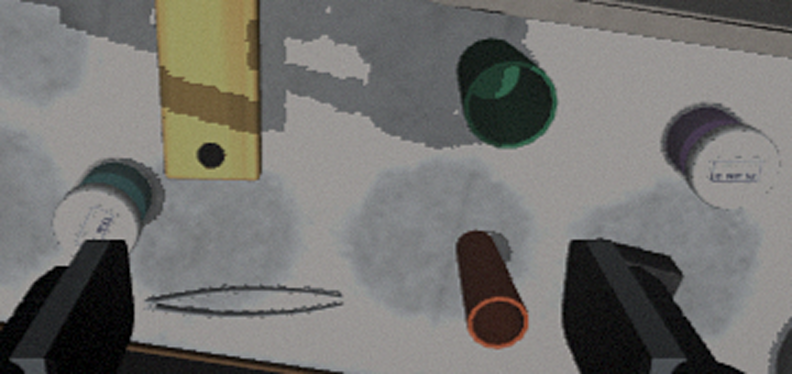

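View pics/top_m.png

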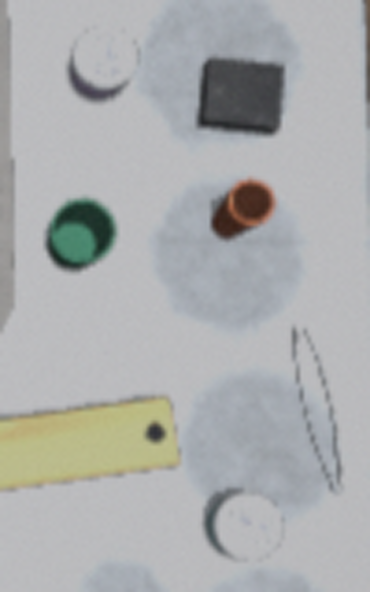

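Run:
```python
from h import *
C,_=load("w3");T=manip.get_calibration("top")
a=lambda x,y:(120+x/2.2-.27,170+y/2.2-.27); b=lambda x,y:(320+x/3.7-.36,130+y/3.7-.36)
for n,p,q,z in [("green",a(510,104),b(83,230),.064),("small",a(498,322),b(250,202),.082),("dot",a(211,155),b(155,432),.082)]:
    print(n,tri([C,T],[p,q])[0].round(4),onz(C,p,z).round(4),onz(T,q,z).round(4))
# projected rim check
print([proj(C,onz(C,a(510,104),.064)+np.array([.025*np.cos(t),.025*np.sin(t),0]))[0].round() for t in (0,1.57,3.14,4.71)])
```

```text
green [ 0.6429 -0.0325  0.0711] [ 0.6446 -0.0348  0.064 ] [ 0.6446 -0.0333  0.064 ]
small [ 0.662  -0.1509  0.0887] [ 0.6643 -0.1554  0.082 ] [ 0.6635 -0.1526  0.082 ]
dot [ 0.4955 -0.0804  0.0874] [ 0.4954 -0.0833  0.082 ] [ 0.4953 -0.081   0.082 ]
[array([372., 221.]), array([357., 197.]), array([330., 213.]), array([346., 237.])]
```

Run:
```python
from h import *
go([.6446,-.0342,.12],0.176);go([.6446,-.0342,.04],0.176)
```

```text
t 3.45 pos [0.5509 0.0043 0.2973] jaw 0.178 w 0.0851 F [-0.7 -0.6 -0.8]
  shift [ 85.5  54.8 177.2] turn 0.002
t 3.45 pos [0.5509 0.0043 0.2973] jaw 0.178 w 0.0851 F [-0.7 -0.6 -0.8]
  shift [ 85.6  55.  257.2] turn 0.002
```

Request:
drive_tool([
  [30,20,30,0,1],
  [60,40,60,0,1],
  [85,55,95,0,1],
  [86,55,135,0,1],
  [86,55,175,0,1],
])

```text
clock: 3.95
position: [0.6453, -0.0327, 0.1209]
ee_rot: [-0.001, 0.996, 0.09, -0.0]
contact_force: [-0.7, -0.1, -0.6]
width: 0.0853
```

Request:
drive_tool([
  [0,0,0,0,1],
  [0,0,0,0,1],
])

```text
clock: 4.15
position: [0.6448, -0.0312, 0.1211]
ee_rot: [-0.001, 0.996, 0.091, -0.001]
contact_force: [-0.6, -0.3, -0.0]
width: 0.0853
```

Run:
```python
from h import *
C,im=snap("w4")
go([.6446,-.0342,.04],0.176)
```

```text
t 4.2 pos [ 0.6462 -0.0317  0.1229] jaw 0.182 w 0.0855 F [0.3 0.  0.5]
  shift [-2.2  2.3 82.9] turn 0.006
```

View pics/w4.png

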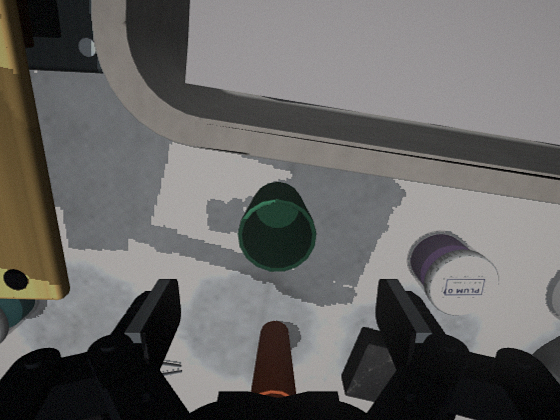

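The green rim is centred at about (277,234), between the fingers, whose pads are symmetric about column 278.

Run:
```python
from h import *
C,_=load("w4"); C3,_=load("w3")
print(onz(C,(277.5,234),.064), tri([C,C3],[(277.5,234),(120+510/2.2-.27,170+104/2.2-.27)]))
```

```text
[ 0.64553795 -0.03379842  0.064     ] (array([ 0.64604319, -0.03632419,  0.05851535]), np.float64(0.0003782031413165031))
```

Request:
drive_tool([
  [-1,2,35,0,1],
  [-1,2,65,0,1],
  [-1,2,82,0,1],
  [-1,2,82,0,1],
])

```text
clock: 4.6
position: [0.6457, -0.0333, 0.0414]
ee_rot: [-0.001, 0.996, 0.091, 0.001]
contact_force: [-0.2, 0.2, 0.4]
width: 0.0859
```

Request:
drive_tool([
  [0,0,0,0,-0.2],
  [0,0,0,0,-0.6],
  [0,0,0,0,-1],
  [0,0,0,0,-1],
  [0,0,0,0,-1],
], squeeze=30)

```text
clock: 5.1
position: [0.6471, -0.0335, 0.0441]
ee_rot: [-0.0, 0.996, 0.091, 0.003]
contact_force: [-2.2, -0.0, 6.1]
width: 0.0473
```

Request:
drive_tool([
  [0,0,0,0,-1],
  [0,0,0,0,-1],
  [0,0,0,0,-1],
])

```text
clock: 5.4
position: [0.6471, -0.0335, 0.0443]
ee_rot: [-0.0, 0.996, 0.091, 0.003]
contact_force: [0.2, 0.3, -0.6]
width: 0.0476
```

Run:
```python
from h import *
C,im=snap("w5")
go([.6446,-.0342,.24],0.176)
```

```text
t 5.45 pos [ 0.6472 -0.0335  0.0442] jaw 0.182 w 0.0473 F [-0.9  0.7  1.7]
  shift [  -1.3    0.2 -195.8] turn 0.006
```

View pics/w5.png

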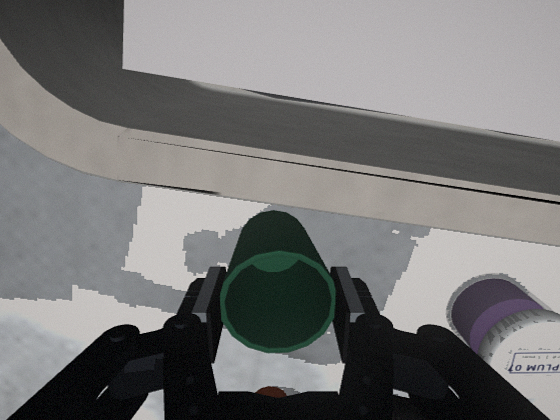

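Request:
drive_tool([
  [0,0,-15,0,-1],
  [0,0,-45,0,-1],
  [0,0,-90,0,-1],
  [0,0,-140,0,-1],
  [0,0,-190,0,-1],
])

```text
clock: 5.95
position: [0.6453, -0.0336, 0.2354]
ee_rot: [-0.0, 0.996, 0.091, 0.003]
contact_force: [0.8, 0.0, -0.6]
width: 0.0471
```

Run:
```python
from h import *
C,im=snap("w6")
C,im=snap("s6","scene");
cv2.imwrite("pics/s6c.png",cv2.resize(im[80:280,140:460],None,fx=2.5,fy=2.5,interpolation=cv2.INTER_CUBIC))
go([.45,.212,.24],0.176)
```

```text
t 6.05 pos [ 0.65   -0.0343  0.2428] jaw 0.183 w 0.0475 F [-0.1  0.3  0.3]
  shift [-152.  -278.5   -2. ] turn 0.007
```

View pics/w6.png

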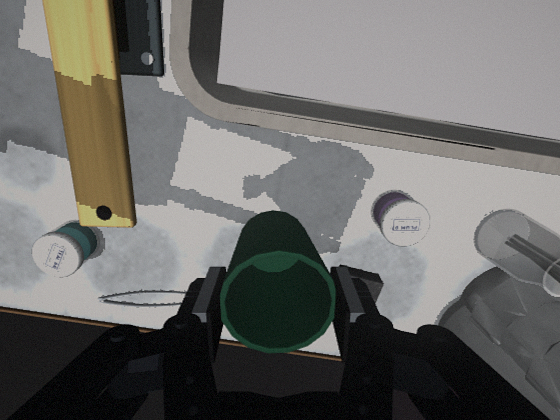

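View pics/s6c.png

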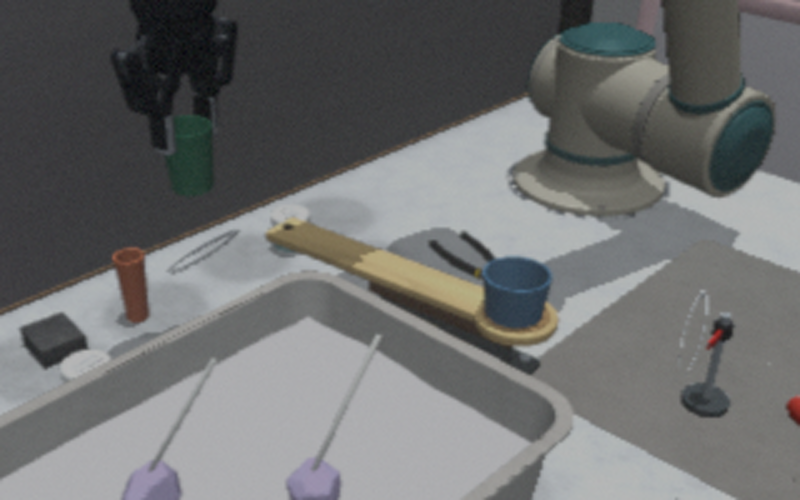

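Run:
```python
from h import *
C,_=load("w6"); print("held rim",onz(C,(277.5,300),.2628))
go([.462,.14,.26],0.176)
```

```text
held rim [ 0.64471962 -0.0285595   0.2628    ]
t 6.05 pos [ 0.65   -0.0343  0.2428] jaw 0.183 w 0.0475 F [-0.1  0.3  0.3]
  shift [-152.9 -205.4  -21.6] turn 0.007
```

Request:
drive_tool([
  [-25,-34,-5,0,-1],
  [-53,-71,-10,0,-1],
  [-82,-109,-15,0,-1],
  [-111,-147,-20,0,-1],
  [-140,-185,-22,0.007,-1],
])

```text
clock: 6.55
position: [0.4765, 0.1232, 0.2601]
ee_rot: [0.001, 0.996, 0.087, 0.011]
contact_force: [-0.1, 0.4, -1.8]
width: 0.0475
```

Request:
drive_tool([
  [-8,-14,0,0,-1],
  [-8,-14,0,0,-1],
  [-8,-14,0,0,-1],
  [-8,-14,0,0,-1],
  [-8,-14,0,0,-1],
])

```text
clock: 7.05
position: [0.4672, 0.1348, 0.2595]
ee_rot: [0.002, 0.996, 0.086, 0.01]
contact_force: [-0.3, -0.8, -0.3]
width: 0.0469
```

Run:
```python
from h import *
C,_=load("w5"); print("held rim w5",onz(C,(277.5,300),.064))
C,im=snap("w7"); mk("wrist","large_cup")
go([.45,.212,.26],0.176)
```

```text
held rim w5 [ 0.64749017 -0.03348124  0.064     ]
large_cup [(0.86, [267.3, 89.6], 6607), (0.57, [393.7, 416.5], 71), (0.38, [275.7, 289.2], 12524)]
t 7.15 pos [0.467  0.1349 0.2596] jaw 0.173 w 0.0474 F [ 0.2 -0.5  0.3]
  shift [ -3.4 -78.9  -0.9] turn -0.003
```

View pics/w7.png

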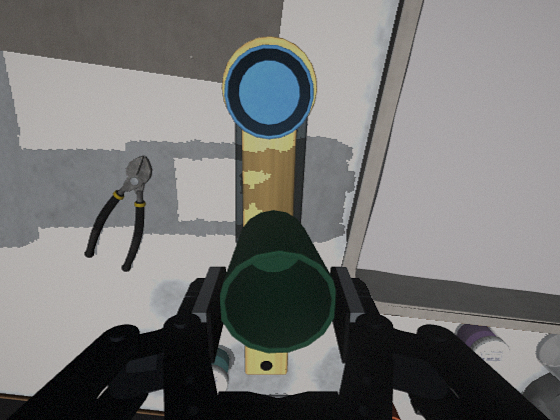

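Run:
```python
from h import *
C,_=load("w7");T=manip.get_calibration("top")
r=onz(C,(268.5,90.5),.128); print("rim",r, "floor",onz(C,(269.5,92),.087),"dot",onz(C,(266,365.5),.082),"nose tip",onz(C,(269,37),.082))
q=(160+247/2.8-.18,120+399/2.8-.18)
print(tri([C,T],[(268.5,90.5),q]),"top",onz(T,q,.128),"floor by top",onz(T,q,.087))
d=onz(C,(266,365.5),.082); 
ed=np.vstack([proj(C,r+np.array([.034*np.cos(t),.034*np.sin(t),0])) for t in np.arange(0,6.28,.1)]); print(ed.min(0),ed.max(0))
b=r+np.array([0,0,-.046]); ed=np.vstack([proj(C,np.array([r[0],r[1],.082])+np.array([.042*np.cos(t),.042*np.sin(t),0])) for t in np.arange(0,6.28,.1)]); print(ed.min(0),ed.max(0))
s,R=tool(); print(R.round(3)); w5,_=load("w5")
for tz in (.131,.2):
  print(tz); go([r[0],r[1],tz],.173)
```

```text
rim [0.44937696 0.21457015 0.128     ] floor [0.45019021 0.21340374 0.087     ] dot [ 0.49533996 -0.08378386  0.082     ] nose tip [0.44266764 0.25611398 0.082     ]
(array([0.44904044, 0.21458075, 0.1077866 ]), np.float64(0.00032570601778007606)) top [0.44838993 0.21282825 0.128     ] floor by top [0.44926094 0.21651376 0.087     ]
[222.91636089  40.29055053] [313.86297489 136.58490243]
[220.60006045  37.1611676 ] [316.79414933 139.03810723]
[[ 0.985  0.172  0.021]
 [ 0.172 -0.985 -0.001]
 [ 0.02   0.005 -1.   ]]
0.131
t 7.15 pos [0.467  0.1349 0.2596] jaw 0.173 w 0.0474 F [ 0.2 -0.5  0.3]
  shift [ -6.2 -82.1 128.1] turn 0.0
0.2
t 7.15 pos [0.467  0.1349 0.2596] jaw 0.173 w 0.0474 F [ 0.2 -0.5  0.3]
  shift [ -4.8 -81.8  59.1] turn 0.0
```

Request:
drive_tool([
  [-1,-25,0,0,-1],
  [-3,-55,10,0,-1],
  [-5,-81,30,0,-1],
  [-5,-81,50,0,-1],
  [-5,-81,59,0,-1],
])

```text
clock: 7.65
position: [0.4485, 0.2137, 0.1982]
ee_rot: [0.002, 0.996, 0.087, 0.009]
contact_force: [0.1, -0.5, -1.3]
width: 0.0474
```

Request:
drive_tool([
  [0,0,0,0,-1],
  [0,0,0,0,-1],
])

```text
clock: 7.85
position: [0.4491, 0.2132, 0.1984]
ee_rot: [0.002, 0.996, 0.086, 0.009]
contact_force: [0.6, -0.8, -1.4]
width: 0.0474
```

Run:
```python
from h import *
C,im=snap("w8"); 
C,im=snap("s8","scene"); cv2.imwrite("pics/s8c.png",cv2.resize(im[80:280,220:420],None,fx=3,fy=3,interpolation=cv2.INTER_CUBIC))
go([.4494,.214,.134],.173)
```

```text
t 7.95 pos [0.4494 0.2134 0.1991] jaw 0.173 w 0.0473 F [ 0.4 -0.1 -0.4]
  shift [-1.2 -1.  65.1] turn -0.0
```

View pics/w8.png

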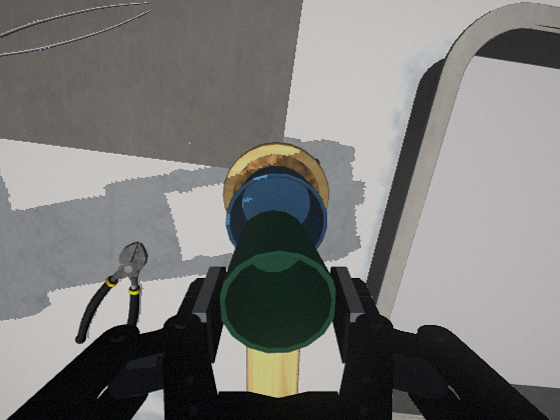

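View pics/s8c.png

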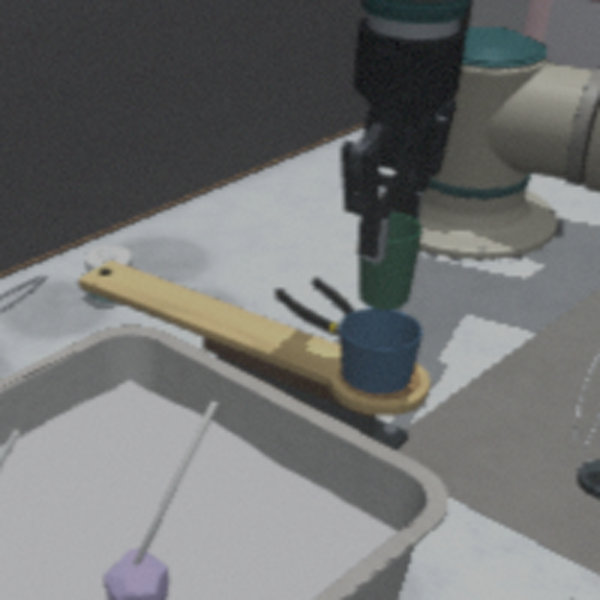

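The held green cup (rim centre 278,300) is lined up with the blue rim, which spans columns 226–327. The scene view shows it directly above, so I'll lower it.

Request:
drive_tool([
  [-1,-1,15,0,-1],
  [-1,-1,30,0,-1],
  [-1,-1,45,0,-1],
  [-1,-1,57,0,-1],
  [-1,-1,63,0,-1],
])

```text
clock: 8.45
position: [0.4495, 0.2138, 0.1356]
ee_rot: [0.002, 0.996, 0.086, 0.01]
contact_force: [0.1, 0.7, -1.4]
width: 0.0475
```

Request:
drive_tool([
  [0,0,1,0,-1],
  [0,0,2,0,-1],
])

```text
clock: 8.65
position: [0.4501, 0.2138, 0.134]
ee_rot: [0.002, 0.996, 0.086, 0.01]
contact_force: [0.7, 0.1, -1.1]
width: 0.0475
```

Run:
```python
from h import *
C,im=snap("w9"); 
C,im=snap("s9","scene"); cv2.imwrite("pics/s9c.png",cv2.resize(im[80:280,220:420],None,fx=3,fy=3,interpolation=cv2.INTER_CUBIC))
go([.4494,.214,.134],.173)
```

```text
t 8.75 pos [0.4501 0.2139 0.1342] jaw 0.172 w 0.0474 F [ 0.5  0.5 -0.3]
  shift [-0.7 -0.2  0.2] turn -0.001
```

View pics/w9.png

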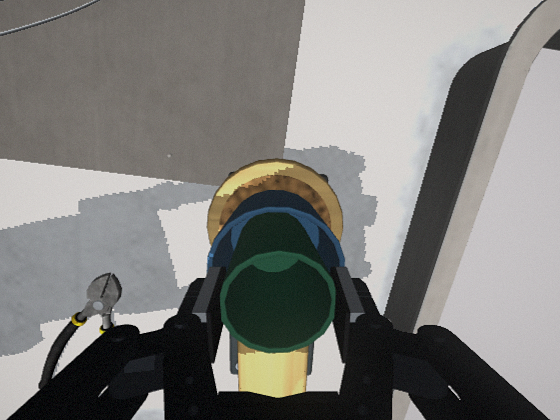

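View pics/s9c.png

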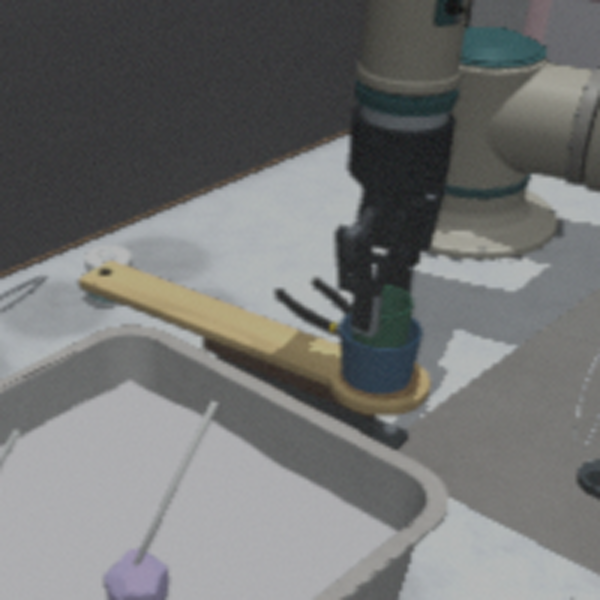

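Request:
drive_tool([
  [0,0,1,0,-1],
  [0,0,2,0,-1],
  [0,0,2,0,-1],
])

```text
clock: 9.05
position: [0.4501, 0.2139, 0.1322]
ee_rot: [0.002, 0.996, 0.086, 0.01]
contact_force: [0.0, 0.4, -0.9]
width: 0.0475
```

Request:
drive_tool([
  [0,0,0,0,0.1],
  [0,0,0,0,0.3],
  [0,0,0,0,0.4],
  [0,0,0,0,0.5],
  [0,0,0,0,0.5],
])

```text
clock: 9.55
position: [0.4502, 0.2139, 0.1323]
ee_rot: [0.002, 0.996, 0.086, 0.01]
contact_force: [-0.4, 0.9, 0.0]
width: 0.0641
```

Run:
```python
from h import *
C,im=snap("w10"); 
C,im=snap("s10","scene"); cv2.imwrite("pics/s10c.png",cv2.resize(im[80:280,220:420],None,fx=3,fy=3,interpolation=cv2.INTER_CUBIC))
go([.4494,.214,.134],.173)
```

```text
t 9.65 pos [0.4501 0.214  0.1323] jaw 0.172 w 0.0641 F [-0.4 -0.1  0.3]
  shift [-0.7 -0.2 -1.8] turn -0.001
```

View pics/w10.png

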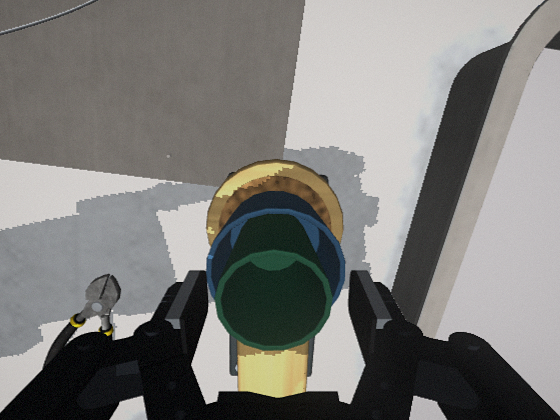

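View pics/s10c.png

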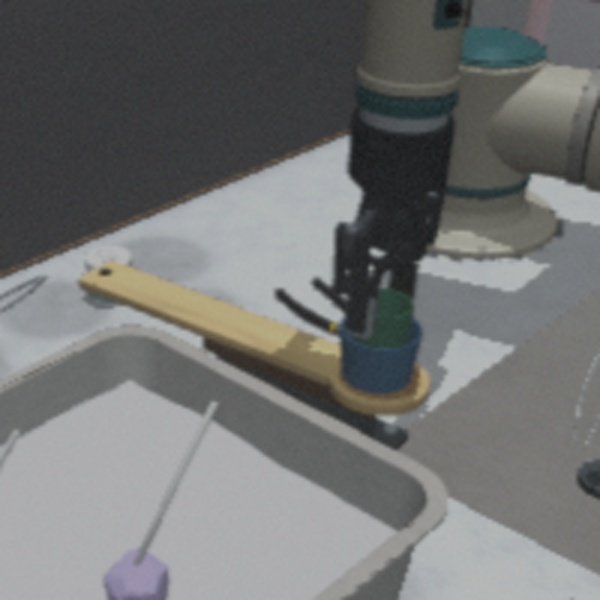

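Request:
drive_tool([
  [0,0,-15,0,0.5],
  [0,0,-40,0,0.7],
  [0,0,-80,0,1],
  [0,0,-120,0,1],
  [0,0,-150,0,1],
])

```text
clock: 10.15
position: [0.4475, 0.2144, 0.2849]
ee_rot: [0.001, 0.996, 0.086, 0.012]
contact_force: [1.1, -0.0, -0.8]
width: 0.0856
```

Request:
drive_tool([
  [0,20,0,0,1],
  [0,40,0,0,1],
  [0,70,0,0,1],
  [0,70,0,0,1],
  [0,70,0,0,1],
])

```text
clock: 10.65
position: [0.4595, 0.1452, 0.2852]
ee_rot: [0.001, 0.996, 0.085, 0.011]
contact_force: [-0.3, 0.2, 0.3]
width: 0.0854
```

Run:
```python
from h import *
C,im=snap("w11"); mk("wrist","medium_cup");mk("wrist","large_cup")
go([.6638,-.154,.24],.173)
```

```text
medium_cup [(0.58, [273.5, 111.4], 3399)]
large_cup [(0.68, [290.3, 79.4], 1746)]
t 10.8 pos [0.4593 0.1461 0.2851] jaw 0.173 w 0.0857 F [-0.1  0.6 -0.2]
  shift [148.7 330.6  49.9] turn 0.0
```

View pics/w11.png

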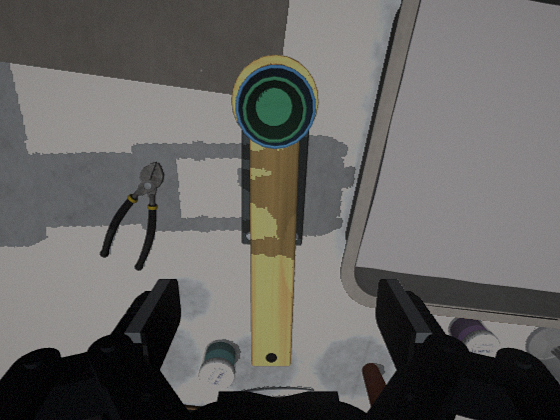

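The cups are nested: the green rim is concentric in the blue one, at about (274,112). Now the small cup.

Request:
drive_tool([
  [20,45,0,0,1],
  [40,90,0,0,1],
  [60,135,0,0,1],
  [80,180,0,0,1],
  [100,225,5,0,1],
])

```text
clock: 11.3
position: [0.5982, -0.059, 0.2839]
ee_rot: [0.001, 0.996, 0.087, 0.012]
contact_force: [0.6, -0.2, 0.4]
width: 0.0853
```

Request:
drive_tool([
  [18,40,10,0,1],
  [42,88,30,0,1],
  [44,95,65,0,1],
  [44,95,110,0,1],
  [44,95,130,0,1],
])

```text
clock: 11.8
position: [0.6594, -0.1439, 0.15]
ee_rot: [-0.001, 0.996, 0.087, 0.009]
contact_force: [-0.4, -0.7, -0.4]
width: 0.0857
```

Request:
drive_tool([
  [0,0,0,0,1],
  [0,0,0,0,1],
])

```text
clock: 12.0
position: [0.6594, -0.143, 0.1493]
ee_rot: [-0.001, 0.996, 0.088, 0.008]
contact_force: [-0.1, 0.1, -0.7]
width: 0.0853
```

Run:
```python
from h import *
C,_=load("w11"); print("med rim",onz(C,(274,112),.151))
C,im=snap("w12"); mk("wrist","small_cup")
go([.6638,-.154,.062],.173)
```

```text
med rim [0.44883527 0.21048584 0.151     ]
small_cup [(0.82, [279.5, 233.7], 2852)]
t 12.1 pos [ 0.6607 -0.1436  0.1519] jaw 0.175 w 0.0855 F [ 0.6 -0.1  0.6]
  shift [-0.6 10.6 89.9] turn 0.002
```

View pics/w12.png

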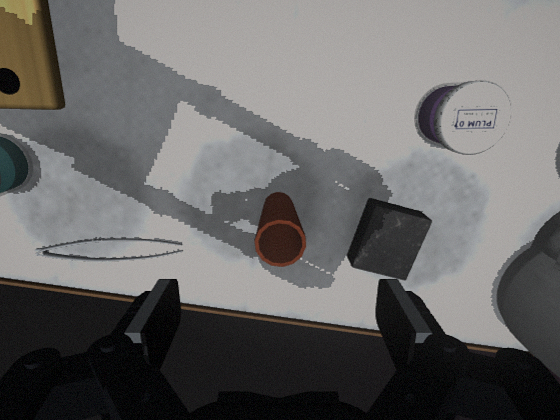

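Run:
```python
from h import *
C,_=load("w12"); C3,_=load("w3"); r=onz(C,(280.5,244),.082); print(r, tri([C,C3],[(280.5,244),(120+498/2.2-.27,170+322/2.2-.27)]))
go([r[0],r[1],.063],.173)
```

```text
[ 0.66519173 -0.15644067  0.082     ] (array([ 0.66563656, -0.15808652,  0.07813651]), np.float64(0.00011650969344586105))
t 12.1 pos [ 0.6607 -0.1436  0.1519] jaw 0.175 w 0.0855 F [ 0.6 -0.1  0.6]
  shift [ 0.4 13.2 88.9] turn 0.002
```

Request:
drive_tool([
  [1,13,20,0,1],
  [1,13,50,0,1],
  [1,13,75,0,1],
  [1,13,87,0,1],
  [1,13,87,0,1],
])

```text
clock: 12.6
position: [0.6655, -0.1557, 0.0646]
ee_rot: [-0.0, 0.996, 0.088, 0.01]
contact_force: [0.2, 0.6, 1.1]
width: 0.0851
```

Request:
drive_tool([
  [0,0,0,0,0.2],
  [0,0,0,0,-0.3],
  [0,0,0,0,-0.7],
  [0,0,0,0,-1],
  [0,0,0,0,-1],
])

```text
clock: 13.1
position: [0.666, -0.156, 0.066]
ee_rot: [0.0, 0.996, 0.088, 0.01]
contact_force: [-1.3, 0.4, 5.9]
width: 0.0327
```

Request:
drive_tool([
  [0,0,0,0,-1],
  [0,0,0,0,-1],
  [0,0,0,0,-1],
])

```text
clock: 13.4
position: [0.6661, -0.1561, 0.0661]
ee_rot: [0.0, 0.996, 0.088, 0.011]
contact_force: [0.0, 0.1, 1.8]
width: 0.0327
```

Run:
```python
from h import *
C,im=snap("w13")
go([.6652,-.1564,.28],.173)
```

```text
t 13.45 pos [ 0.6661 -0.1561  0.0661] jaw 0.176 w 0.0326 F [0.1 0.1 1. ]
  shift [   3.6    0.7 -213.9] turn 0.003
```

View pics/w13.png

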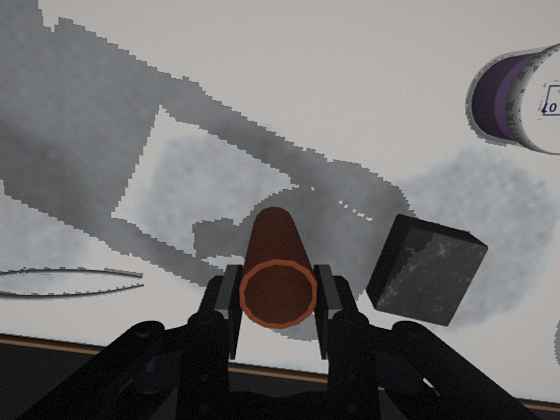

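Request:
drive_tool([
  [0,0,-20,0,-1],
  [0,0,-60,0,-1],
  [0,0,-110,0,-1],
  [0,0,-160,0,-1],
  [2,0,-205,0,-1],
])

```text
clock: 13.95
position: [0.6634, -0.1559, 0.2732]
ee_rot: [0.0, 0.996, 0.088, 0.011]
contact_force: [-0.0, -0.1, -0.6]
width: 0.0325
```

Request:
drive_tool([
  [-10,-20,-3,0,-1],
  [-28,-60,-6,0,-1],
  [-47,-105,-9,0,-1],
  [-67,-150,-12,0,-1],
  [-85,-190,-15,0,-1],
])

```text
clock: 14.45
position: [0.5444, 0.018, 0.2854]
ee_rot: [-0.0, 0.996, 0.088, 0.01]
contact_force: [0.8, 0.3, 0.4]
width: 0.0327
```

Run:
```python
from h import *
go([.459,.146,.285],.173)
```

```text
t 14.45 pos [0.5444 0.018  0.2854] jaw 0.176 w 0.0327 F [0.8 0.3 0.4]
  shift [ -61.8 -140.9   -1. ] turn 0.003
```

Request:
drive_tool([
  [-20,-45,0,0,-1],
  [-38,-85,0,0,-1],
  [-54,-122,0,0,-1],
  [-62,-141,0,0,-1],
  [-62,-141,0,0,-1],
])

```text
clock: 14.95
position: [0.4567, 0.1481, 0.2838]
ee_rot: [-0.001, 0.996, 0.089, 0.01]
contact_force: [0.3, 0.1, -0.5]
width: 0.0323
```

Request:
drive_tool([
  [0,0,0,0,-1],
  [0,0,0,0,-1],
])

```text
clock: 15.15
position: [0.457, 0.1476, 0.2836]
ee_rot: [-0.0, 0.996, 0.089, 0.01]
contact_force: [-0.4, 0.0, -0.5]
width: 0.0324
```

Run:
```python
from h import *
C,im=snap("w14");cv2.imwrite("pics/w14c.png",im[30:200,200:360].repeat(4,0).repeat(4,1)[:600])
go([.449,.2105,.285],.173)
```

```text
t 15.2 pos [0.4572 0.1474 0.2836] jaw 0.178 w 0.0327 F [ 0.2  0.7 -0.9]
  shift [  3.2 -63.6  -1.4] turn 0.005
```

View pics/w14.png

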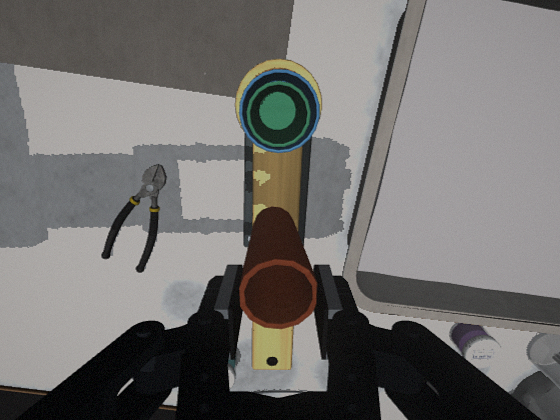

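View pics/w14c.png

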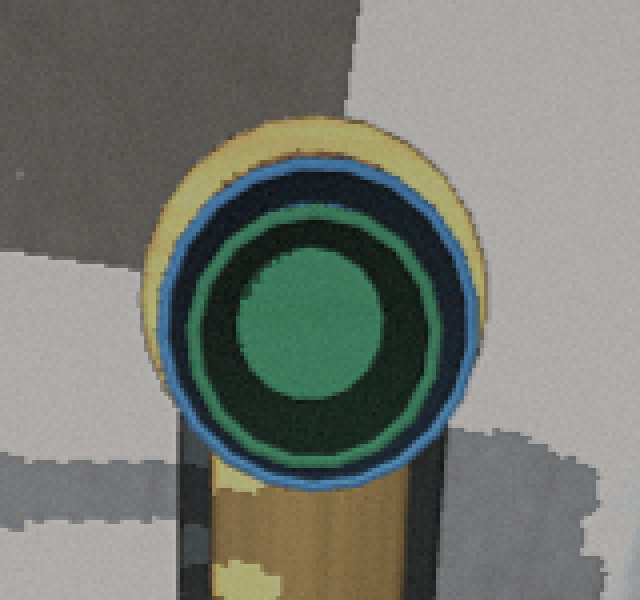

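Run:
```python
from h import *
C,_=load("w14"); r=onz(C,(278.4,113.6),.151); f=onz(C,(277.4,110.6),.092); L=onz(C,(279.5,110.5),.128);print(r,f,L)
s,R=tool();print(R.round(3))
m=(r+f)/2
go([m[0],m[1],.24],.173)
```

```text
[0.4487712  0.21261796 0.151     ] [0.44913379 0.21192985 0.092     ] [0.44991483 0.21398497 0.128     ]
[[ 0.984  0.177  0.019]
 [ 0.177 -0.984  0.003]
 [ 0.019  0.001 -1.   ]]
t 15.2 pos [0.4572 0.1474 0.2836] jaw 0.178 w 0.0327 F [ 0.2  0.7 -0.9]
  shift [  2.6 -65.4  43.6] turn 0.005
```

Request:
drive_tool([
  [1,-20,0,0,-1],
  [2,-45,5,0,-1],
  [2,-65,20,0,-1],
  [2,-65,35,0,-1],
  [2,-65,43,0,-1],
])

```text
clock: 15.7
position: [0.4485, 0.2113, 0.2391]
ee_rot: [0.0, 0.996, 0.089, 0.009]
contact_force: [-0.2, -0.4, -0.6]
width: 0.0327
```

Request:
drive_tool([
  [0,0,0,0,-1],
  [0,0,0,0,-1],
])

```text
clock: 15.9
position: [0.4491, 0.2106, 0.2391]
ee_rot: [0.0, 0.996, 0.088, 0.008]
contact_force: [0.5, 0.1, -0.3]
width: 0.0325
```

Run:
```python
from h import *
C,im=snap("w15")
C,im=snap("s15","scene"); cv2.imwrite("pics/s15c.png",cv2.resize(im[80:280,220:420],None,fx=3,fy=3,interpolation=cv2.INTER_CUBIC))
go([.4487,.2123,.160],.173)
```

```text
t 16.0 pos [0.4493 0.2109 0.2398] jaw 0.177 w 0.0322 F [ 0.5 -0.  -0.6]
  shift [-1.8 -1.6 79.8] turn 0.004
```

View pics/w15.png

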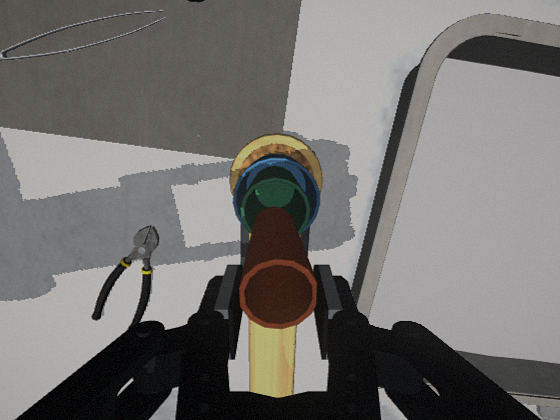

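View pics/s15c.png

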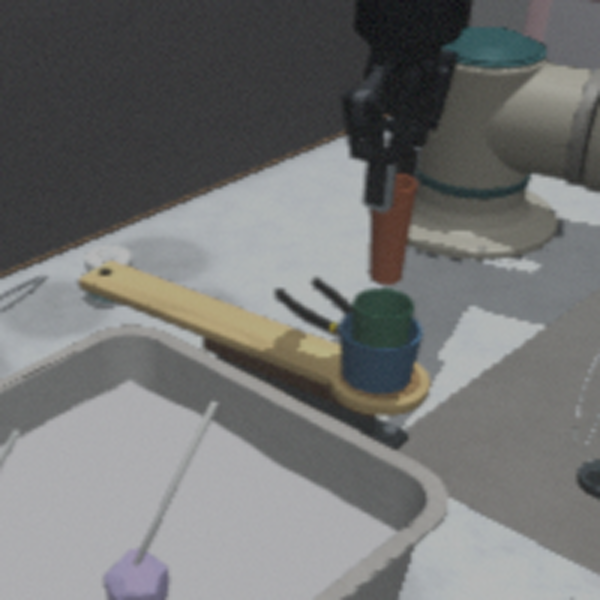

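Run:
```python
from h import *
C,_=load("s15"); print(P(C)[1].round(2))
f=lambda p:((proj(C,p)-[220,80])*3)
print("base pred",f([.4493-.001,.2109,.174]),"green rim pred",f([.449,.2123,.151]),"blue rim",f([.4495,.2138,.128]))
W,_=load("w15"); print("wrist green rim pred",proj(W,[.449,.2123,.151]),"blue",proj(W,[.4495,.2138,.128]),"small rim",proj(W,[.4493,.2109,.256]),"base",proj(W,[.4483,.2109,.174]))
```

```text
[[-0.73  0.69 -0.01]
 [ 0.39  0.4  -0.83]
 [-0.57 -0.6  -0.56]]
base pred [[382.54662143 275.79472549]] green rim pred [[380.85330354 301.84350247]] blue rim [[379.45272241 327.21112447]]
wrist green rim pred [[275.29658897 210.77703848]] blue [[276.00608283 199.26419776]] small rim [[277.66082305 295.68372163]] base [[274.17242808 224.2997306 ]]
```

The terracotta base (275,208 in the wrist view) is over the green rim, which spans columns 241–311. The scene view suggests it's off by 3 mm or less, and the clearance is 9 mm. I'll lower it straight down.

Request:
drive_tool([
  [-1,0,15,0,-1],
  [-1,0,30,0,-1],
  [-1,0,45,0,-1],
  [-1,0,60,0,-1],
  [-1,0,72,0,-1],
])

```text
clock: 16.5
position: [0.45, 0.2106, 0.1677]
ee_rot: [-0.0, 0.996, 0.088, 0.01]
contact_force: [0.0, 0.2, -0.5]
width: 0.0329
```

Request:
drive_tool([
  [0,0,4,0,-1],
  [0,0,8,0,-1],
  [0,0,8,0,-1],
])

```text
clock: 16.8
position: [0.4503, 0.2106, 0.1597]
ee_rot: [-0.0, 0.996, 0.088, 0.01]
contact_force: [-0.4, 0.5, -0.5]
width: 0.0321
```

Run:
```python
from h import *
C,im=snap("w16")
C,im=snap("s16","scene"); cv2.imwrite("pics/s16c.png",cv2.resize(im[80:280,220:420],None,fx=3,fy=3,interpolation=cv2.INTER_CUBIC))
go([.4487,.2123,.160],.173)
```

```text
t 16.9 pos [0.4506 0.2108 0.1602] jaw 0.176 w 0.0324 F [ 0.7 -0.3  0.2]
  shift [-1.6 -1.8  0.2] turn 0.003
```

View pics/w16.png

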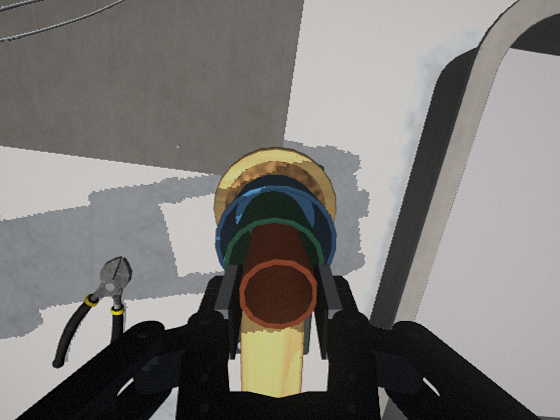

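View pics/s16c.png

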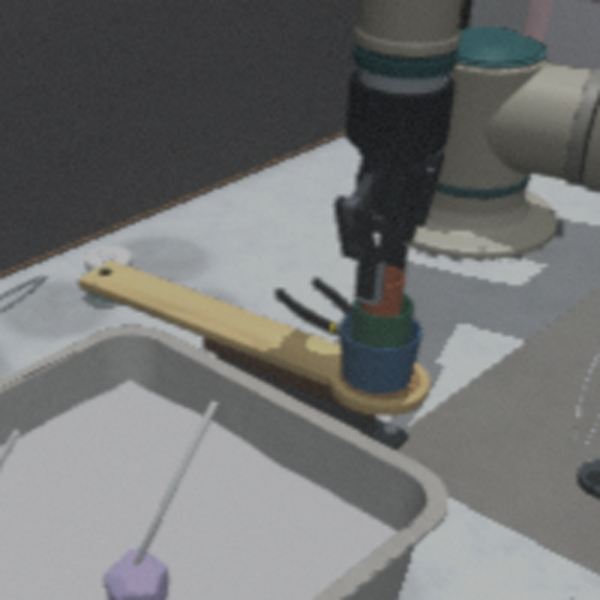

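Request:
drive_tool([
  [-2,0,1,0,-1],
  [-2,0,1,0,-1],
  [-2,0,1,0,-0.1],
  [-2,0,1,0,0.1],
  [-2,0,1,0,0.2],
])

```text
clock: 17.4
position: [0.4488, 0.2105, 0.1593]
ee_rot: [-0.0, 0.996, 0.088, 0.01]
contact_force: [0.5, 0.1, 0.6]
width: 0.0514
```

Request:
drive_tool([
  [0,0,0,0,0.3],
  [0,0,0,0,0.3],
  [0,0,-2,0,0.3],
])

```text
clock: 17.7
position: [0.4486, 0.2104, 0.1612]
ee_rot: [-0.0, 0.996, 0.088, 0.01]
contact_force: [0.5, 0.2, -0.6]
width: 0.0556
```

Run:
```python
from h import *
C,im=snap("w17")
go([.4487,.2123,.160],.173)
```

```text
t 17.75 pos [0.4489 0.2105 0.1616] jaw 0.176 w 0.0559 F [ 0.3 -0.5  0.9]
  shift [ 0.1 -1.8  1.6] turn 0.003
```

View pics/w17.png

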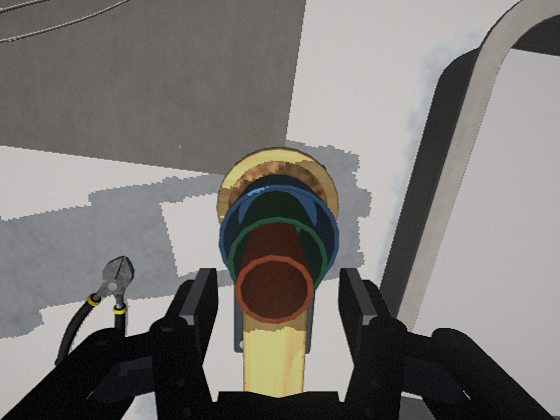

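Released. Next I'll lift clear, then back off along the board and check.

Request:
drive_tool([
  [0,0,-15,0,0.3],
  [0,0,-40,0,0.7],
  [0,0,-80,0,1],
  [0,0,-110,0,1],
  [0,0,-125,0,1],
])

```text
clock: 18.25
position: [0.4474, 0.2106, 0.2899]
ee_rot: [-0.001, 0.996, 0.088, 0.013]
contact_force: [0.2, 0.5, -0.2]
width: 0.0858
```

Request:
drive_tool([
  [0,25,0,0,1],
  [0,50,0,0,1],
  [0,80,0,0,1],
  [0,80,0,0,1],
  [0,80,0,0,1],
])

```text
clock: 18.75
position: [0.4615, 0.1316, 0.29]
ee_rot: [-0.001, 0.996, 0.087, 0.013]
contact_force: [-0.6, -0.2, -0.0]
width: 0.0852
```

Run:
```python
from h import *
C,im=snap("w18")
go([.4487,.2123,.160],.173)
C,im=snap("t18","top"); cv2.imwrite("pics/t18c.png",cv2.resize(im[220:330,160:400],None,fx=3.3,fy=3.3,interpolation=cv2.INTER_CUBIC))
C,im=snap("s18","scene"); cv2.imwrite("pics/s18c.png",cv2.resize(im[120:280,220:460],None,fx=3.3,fy=3.3,interpolation=cv2.INTER_CUBIC))
```

```text
t 18.8 pos [0.4614 0.1322 0.29  ] jaw 0.176 w 0.0855 F [0.2 0.2 0.1]
  shift [ -1.9 -81.1 130. ] turn 0.003
```

View pics/w18.png

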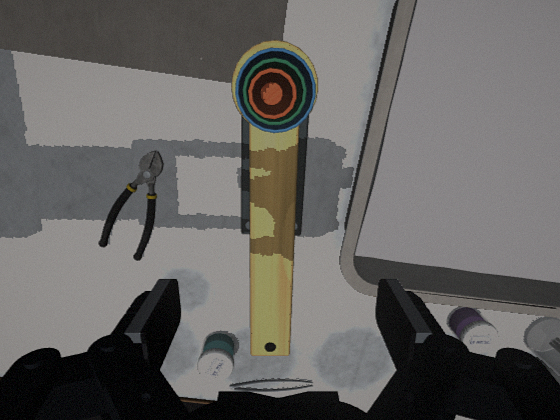

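View pics/t18c.png

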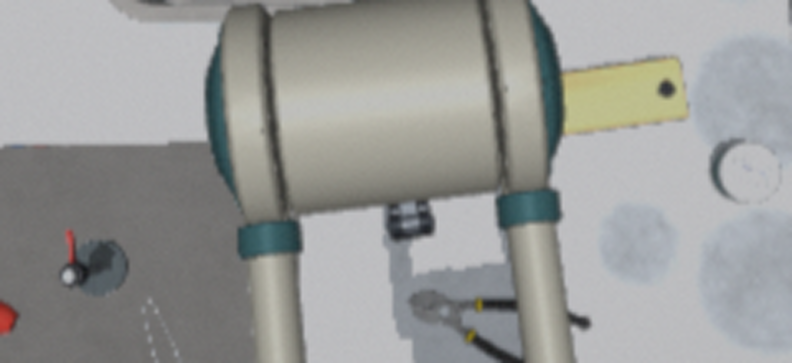

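View pics/s18c.png

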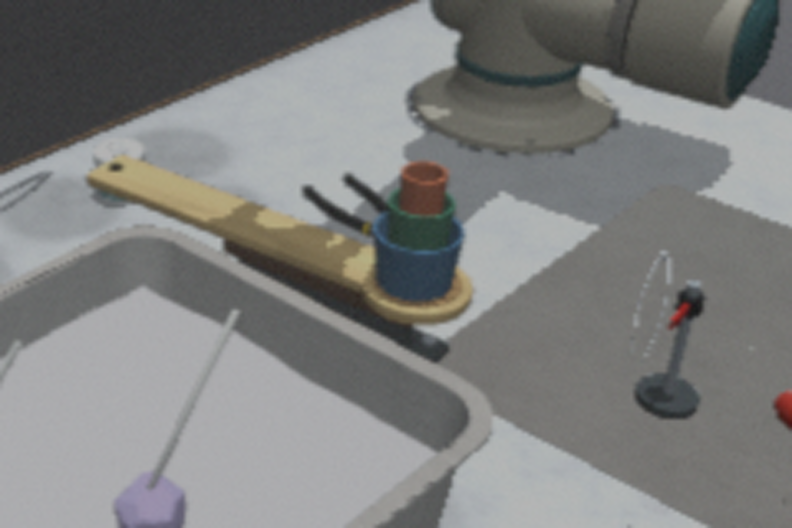

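The three cups are concentric in the wrist view at (272,92), and stacked upright in the scene view at (424,175)–(418,290). Now I'll measure the board axis and the gauge mark in the first top picture, where nothing is hidden.

```bash
python3 - <<'E'
from h import *
T=manip.get_calibration("top"); im=cv2.imread("pics/top0.png")
hsv=cv2.cvtColor(im,cv2.COLOR_BGR2HSV); m=cv2.inRange(hsv,(18,60,90),(36,255,255)); m[:220]=0;m[290:]=0;m[:,:225]=0;m[:,380:]=0
n,l,st,ce=cv2.connectedComponentsWithStats(m); k=1+np.argmax(st[1:,4]); ys,xs=np.where(l==k)
pts=np.array([onz(T,(x,y),.082) for x,y in zip(xs,ys)])[:,:2]
def fit(pts):
    s=pts[(pts[:,1]<.15)]
    # strip midline via slices in y
    mid=[]
    for y in np.arange(-.07,.15,.01):
        q=s[abs(s[:,1]-y)<.004]; mid.append(((q[:,0].min()+q[:,0].max())/2,y,np.ptp(q[:,0])))
    mid=np.array(mid); p=np.polyfit(mid[:,1],mid[:,0],1); return p,mid
p,mid=fit(pts); print(p,mid[:,2].round(3))
u=np.array([p[0],1]);u/=np.linalg.norm(u); o=np.array([p[1],0])
s=(pts-o)@u; v=np.array([-u[1],u[0]]); print("u",u,"tail s",s.min(),"nose s",s.max(),"len",np.ptp(s),"jaw ang",np.arctan2(u[1],u[0])-np.pi/2)
t=(pts-o)@v; nose=s>s.max()-.045; print("nose lateral",t[nose].min(),t[nose].max())
a=lambda x,y:(160+x/2.8-.18,120+y/2.8-.18); b=lambda x,y:(160+x/3.3-.35,220+y/3.3-.35)
for n,px,z in [("tip",a(58,478),.093),("tip'",b(70,232),.093),("mid",b(71,248),.093),("base",b(72,264),.093),("post",a(61,513),.11)]:
    g=onz(T,px,z)[:2]; print(n,g,"s",(g-o)@u,"lat",(g-o)@v,"slide",(g-o)@u-s.max())
for n,px in [("foot a",a(431,341)),("foot b",a(437,415))]:
    g=onz(T,px,.012)[:2]; print(n,"s",(g-o)@u,"lat",(g-o)@v)
C=manip.get_calibration("scene"); c=lambda x,y:(220+x/3.3-.35,120+y/3.3-.35)
print("tri tip",tri([T,C],[b(70,232),c(672,326)]))
E
python3 - <<'E'
import cv2
im=cv2.imread("pics/top0.png")
cv2.imwrite("pics/t0g.png",cv2.resize(im[240:330,165:265],None,fx=6,fy=6,interpolation=cv2.INTER_CUBIC))
E
```

```text
[-0.15043658  0.48261122] [0.047 0.045 0.047 0.047 0.045 0.047 0.047 0.047 0.045 0.047 0.045 0.047
 0.047 0.047 0.05  0.047 0.05  0.05  0.05  0.047 0.05  0.05 ]
u [-0.14876266  0.98887293] tail s -0.09428857257619801 nose s 0.21353409316383698 len 0.307822665740035 jaw ang 0.14931689612939603
nose lateral -0.03552085890146398 0.03818886887572444
tip [0.37468429 0.38762665] s 0.3993689960023548 lat 0.04906164665540924 slide 0.18583490283851783
tip' [0.37616342 0.38685967] s 0.3983905161866836 lat 0.04771307942470514 slide 0.1848564230228466
mid [0.36395976 0.38543981] s 0.3988019042811168 lat 0.059992171048190525 slide 0.1852678111172798
base [0.35179895 0.38402494] s 0.39921184759743583 lat 0.07222813900553642 slide 0.18567775443359885
post [0.34463727 0.37906904] s 0.3953764831932986 lat 0.08004738345392833 slide 0.18184239002946162
foot a s 0.03540694130817328 lat -0.034280729829499985
foot b s 0.040190658563865375 lat 0.039252922968947605
tri tip (array([0.3762631 , 0.38685341, 0.09202423]), np.float64(0.00039568799122353677))
```

View pics/t0g.png

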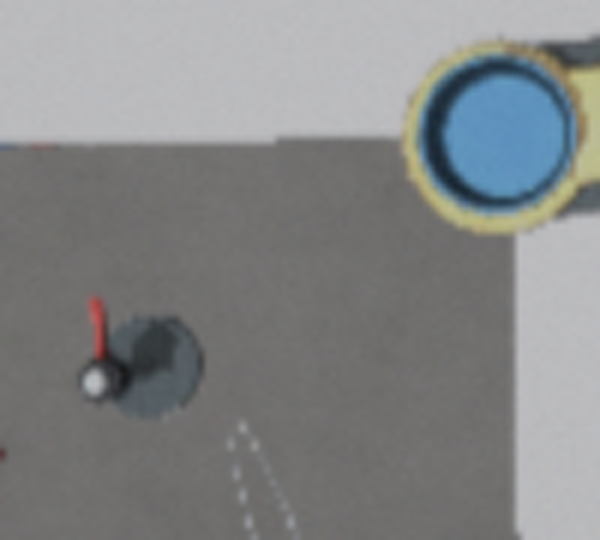

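Run:
```python
from h import *
T=manip.get_calibration("top")
u=np.array([-0.14876,0.98887]);o=np.array([.48261,0]);v=np.array([-u[1],u[0]])
f=lambda n,g:print(n,g.round(4),"s",round((g[:2]-o)@u,4),"lat",round((g[:2]-o)@v,4))
f("nose top0",onz(T,(165+403/6-.4,240+144/6-.4),.080))
W,_=load("w18");W3,_=load("w3");W7,_=load("w7")
f("dot w18",onz(W,(270.5,347),.082));f("nose w18",onz(W,(274.5,40.5),.082));f("nose w7",onz(W7,(269.5,37.5),.082))
f("tail end w18",onz(W,(271,356),.082))
f("tri dot",tri([W,W3],[(270.5,347),(120+211/2.2-.27,170+155/2.2-.27)])[0])
f("tri dot",tri([W,W3,T],[(270.5,347),(120+211/2.2-.27,170+155/2.2-.27),(320+155/3.7-.36,130+432/3.7-.36)])[0])
for px in [(251,340),(291,340),(249.5,130),(300,130)]: f(px,onz(W,px,.082))
for px in [(243,130),(243,230),(308,130),(301,230)]: f(px,onz(W,px,.012))
go([.492,-.0623,.15],.149)
```

```text
nose top0 [0.4455 0.2598 0.08  ] s 0.2624 lat -0.0019
dot w18 [ 0.496  -0.0837  0.082 ] s -0.0847 lat -0.0008
nose w18 [0.4425 0.2563 0.082 ] s 0.2594 lat 0.0016
nose w7 [0.4431 0.2558 0.082 ] s 0.2588 lat 0.001
tail end w18 [ 0.4989 -0.0972  0.082 ] s -0.0985 lat -0.0016
tri dot [ 0.4957 -0.0826  0.0834] s -0.0836 lat -0.0006
tri dot [ 0.4955 -0.0808  0.0857] s -0.0819 lat -0.0007
(251, 340) [ 0.4706 -0.0769  0.082 ] s -0.0743 lat 0.0234
(291, 340) [ 0.5192 -0.0694  0.082 ] s -0.0741 lat -0.0259
(249.5, 130) [0.4317 0.1727 0.082 ] s 0.1784 lat 0.0247
(300, 130) [0.4811 0.1813 0.082 ] s 0.1795 lat -0.0255
(243, 130) [0.4215 0.1637 0.012 ] s 0.171 lat 0.036
(243, 230) [0.4396 0.0367 0.012 ] s 0.0427 lat 0.0371
(308, 130) [0.4979 0.1769 0.012 ] s 0.1727 lat -0.0415
(301, 230) [0.5147 0.0491 0.012 ] s 0.0438 lat -0.039
t 18.9 pos [0.4613 0.1326 0.2899] jaw 0.177 w 0.0854 F [0.3 0.3 0.5]
  shift [ -7.7 197.2 139.7] turn 0.028
```

Request:
drive_tool([
  [-2,45,10,0,1],
  [-4,92,20,0.01,1],
  [-6,140,35,0.028,1],
  [-7,180,55,0.028,1],
  [-8,196,85,0.028,1],
])

```text
clock: 19.4
position: [0.4922, -0.0642, 0.2053]
ee_rot: [0.0, 0.997, 0.074, 0.015]
contact_force: [1.2, 0.4, -0.1]
width: 0.0857
```

Request:
drive_tool([
  [0,0,25,0,1],
  [0,0,50,0,0.8],
  [0,0,70,0,0.6],
  [0,0,70,0,0.6],
])

```text
clock: 19.8
position: [0.4924, -0.0627, 0.1327]
ee_rot: [-0.001, 0.997, 0.074, 0.012]
contact_force: [-0.3, -0.3, -0.9]
width: 0.0681
```

Run:
```python
from h import *
C,im=snap("w19")
go([.492,-.0630,.056],.149)
```

```text
t 19.85 pos [ 0.4937 -0.0631  0.1344] jaw 0.149 w 0.0684 F [ 0.4 -0.4  0.4]
  shift [-3.8 -0.4 78.3] turn -0.0
```

View pics/w19.png

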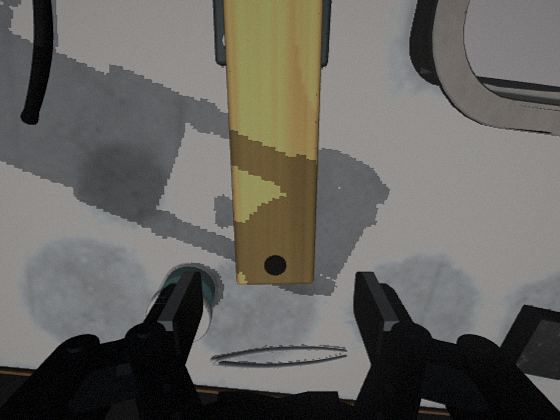

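Run:
```python
from h import *
C,_=load("w19"); s,R=tool()
for r,a,b in [(150,231.5,321),(250,236,318)]:
    m=(onz(C,(a,r),.082)+onz(C,(b,r),.082))/2; print(m, R.T@(m-s['position'])*1000, np.linalg.norm(onz(C,(a,r),.082)-onz(C,(b,r),.082)))
d=onz(C,(275,265),.082); print("dot",d,R.T@(d-s['position'])*1000); print(R.round(3))
```

```text
[ 0.48597741 -0.01243324  0.082     ] [ -1.5558668  -51.30891266  52.28790569] 0.049991535516830034
[ 0.49538613 -0.07315649  0.082     ] [-1.24810465 10.13812445 52.35052063] 0.050533410826660866
dot [ 0.49558038 -0.08355145  0.082     ] [-2.59564125 20.44716497 52.32224275]
[[ 0.989  0.148  0.028]
 [ 0.148 -0.989  0.003]
 [ 0.028  0.001 -1.   ]]
```

Request:
drive_tool([
  [40,0,-5,0,0.6],
  [85,0,-10,0,0.6],
])

```text
clock: 20.05
position: [0.5779, -0.0499, 0.1484]
ee_rot: [-0.0, 0.997, 0.074, 0.014]
contact_force: [0.7, -1.5, 0.2]
width: 0.0681
```

Request:
drive_tool([
  [0,0,0,0,0.6],
  [0,0,0,0,0.6],
  [0,0,0,0,0.6],
])

```text
clock: 20.35
position: [0.5772, -0.0495, 0.149]
ee_rot: [-0.0, 0.997, 0.075, 0.014]
contact_force: [0.4, 0.4, -0.8]
width: 0.0682
```

Run:
```python
from h import *
s,R=tool(); print(R.round(4)); go([.492,-.0630,.134],.149)
```

```text
[[ 0.9885  0.1489  0.0282]
 [ 0.1488 -0.9889  0.0028]
 [ 0.0283  0.0014 -0.9996]]
t 20.35 pos [ 0.5772 -0.0495  0.149 ] jaw 0.149 w 0.0682 F [ 0.4  0.4 -0.8]
  shift [-86.7   0.6  12.5] turn 0.0
```

Run:
```python
from h import *
for i in range(5):
    s,R=tool(); print(round(s['clock'],3),R[2,:2].round(4),s['position'].round(4)); 
    if i<4: manip.get_image("top")
```

```text
20.35 [0.0283 0.0014] [ 0.5772 -0.0495  0.149 ]
20.4 [0.028  0.0013] [ 0.5768 -0.0496  0.1488]
20.45 [0.028  0.0012] [ 0.5768 -0.0497  0.1487]
20.5 [0.0283 0.0013] [ 0.5769 -0.0499  0.1487]
20.55 [0.0284 0.0013] [ 0.577  -0.0499  0.1487]
```

Request:
drive_tool([
  [-45,0,6,0,0.6],
])

```text
clock: 20.65
position: [0.538, -0.0574, 0.1426]
ee_rot: [0.001, 0.997, 0.075, 0.019]
contact_force: [-1.3, -1.0, 0.8]
width: 0.068
```

Run:
```python
from h import *
s,R=tool(); print(R[2].round(4)); go([.492,-.0630,.134],.149)
```

```text
[ 0.0369  0.0042 -0.9993]
t 20.65 pos [ 0.538  -0.0574  0.1426] jaw 0.149 w 0.068 F [-1.3 -1.   0.8]
  shift [-46.6  -1.4   6.8] turn 0.0
```

Run:
```python
from h import *
for i in range(4): manip.get_image("top")
s,R=tool(); print(R[2].round(4)); go([.492,-.0630,.134],.149)
```

```text
[ 2.750e-02  9.000e-04 -9.996e-01]
t 20.85 pos [ 0.531  -0.0566  0.1413] jaw 0.147 w 0.0681 F [ 0.5 -0.3  0. ]
  shift [-39.7   0.6   6.2] turn -0.002
```

Request:
drive_tool([
  [45,0,0,0,0.6],
])

```text
clock: 20.95
position: [0.5707, -0.0501, 0.1426]
ee_rot: [-0.001, 0.997, 0.073, 0.011]
contact_force: [1.2, -1.5, 1.0]
width: 0.0684
```

Request:
drive_tool([
  [45,0,0,0,0.6],
])

```text
clock: 21.05
position: [0.617, -0.0439, 0.1449]
ee_rot: [-0.0, 0.997, 0.072, 0.012]
contact_force: [0.3, -0.6, 1.2]
width: 0.0683
```

Request:
drive_tool([
  [30,0,0,0,0.6],
])

```text
clock: 21.15
position: [0.6504, -0.0395, 0.1465]
ee_rot: [-0.0, 0.997, 0.072, 0.014]
contact_force: [-0.8, 0.3, -0.5]
width: 0.0685
```

Run:
```python
from h import *
for i in range(4): manip.get_image("top")
s,R=tool(); print(R.round(4)); go([.492,-.0630,.134],.149)
```

```text
[[ 0.9892  0.1444  0.0248]
 [ 0.1444 -0.9895  0.0027]
 [ 0.025   0.001  -0.9997]]
t 21.35 pos [ 0.6476 -0.0395  0.1455] jaw 0.145 w 0.068 F [-0.8 -0.2 -0.6]
  shift [-157.6    0.8    7.6] turn -0.004
```

Request:
drive_tool([
  [48,0,0,0,0.6],
])

```text
clock: 21.45
position: [0.6862, -0.0325, 0.1446]
ee_rot: [-0.001, 0.997, 0.072, 0.005]
contact_force: [1.5, 0.3, 0.3]
width: 0.0684
```

Request:
drive_tool([
  [-30,0,2,0,0.6],
  [-75,0,3,0,0.6],
  [-100,0,4,0,0.6],
  [-100,0,4,0,0.6],
  [-100,0,4,0,0.6],
])

```text
clock: 21.95
position: [0.5869, -0.0471, 0.1403]
ee_rot: [-0.001, 0.997, 0.071, 0.006]
contact_force: [1.2, -0.3, 0.3]
width: 0.0682
```

Request:
drive_tool([
  [48,0,0,0,0.6],
])

```text
clock: 22.05
position: [0.6282, -0.0402, 0.1405]
ee_rot: [-0.002, 0.998, 0.071, 0.002]
contact_force: [1.4, 0.4, 0.4]
width: 0.0683
```

Request:
drive_tool([
  [-30,0,2,0,0.6],
  [-75,0,3,0,0.6],
  [-100,0,4,0,0.6],
  [-100,0,4,0,0.6],
  [-100,0,4,0,0.6],
])

```text
clock: 22.55
position: [0.5306, -0.0545, 0.1368]
ee_rot: [-0.001, 0.998, 0.07, 0.003]
contact_force: [1.3, -0.6, 0.0]
width: 0.0684
```

Run:
```python
from h import *
s,R=tool(); print(R[2].round(4)); go([.492,-.0630,.134],.149)
```

```text
[ 0.0069 -0.0025 -1.    ]
t 22.55 pos [ 0.5306 -0.0545  0.1368] jaw 0.141 w 0.0684 F [ 1.3 -0.6  0. ]
  shift [-39.4   3.    2.6] turn -0.008
```

Request:
drive_tool([
  [-12,1,1,0,0.6],
  [-25,2,2,-0.004,0.6],
  [-38,3,12,-0.008,0.6],
  [-38,3,30,-0.008,0.5],
  [-38,3,30,-0.008,0.4],
])

```text
clock: 23.05
position: [0.4912, -0.0624, 0.1049]
ee_rot: [-0.002, 0.997, 0.074, 0.001]
contact_force: [0.9, 0.2, 0.2]
width: 0.0599
```

Run:
```python
from h import *
C,im=snap("w20")
s,R=tool(); print(R[2].round(4)); go([.4939,-.0630,.054],.149)
```

```text
[ 0.0047 -0.0034 -1.    ]
t 23.1 pos [ 0.4924 -0.0627  0.1059] jaw 0.149 w 0.0597 F [ 1.1 -0.1 -0.6]
  shift [ 1.2  0.7 51.9] turn -0.0
```

View pics/w20.png

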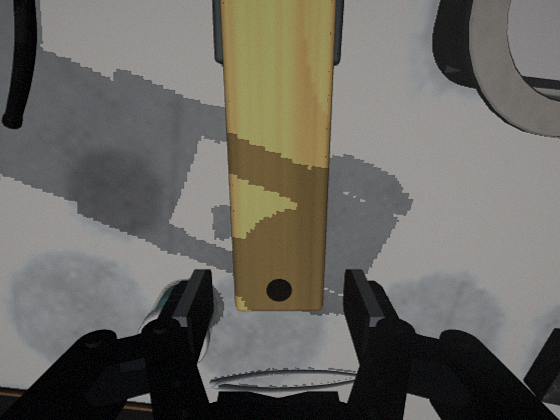

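Request:
drive_tool([
  [1,1,15,0,0.5],
  [1,1,30,0,0.5],
  [1,1,42,0,0.5],
  [1,1,50,0,0.5],
  [1,1,51,0,0.5],
])

```text
clock: 23.6
position: [0.4937, -0.0633, 0.0546]
ee_rot: [-0.002, 0.997, 0.074, 0.002]
contact_force: [-0.6, 1.0, 0.7]
width: 0.0639
```

Run:
```python
from h import *
C,im=snap("w21")
s,R=tool(); print(R[2].round(4)); go([.4939,-.0630,.054],.149)
```

```text
[ 0.0046 -0.0034 -1.    ]
t 23.65 pos [ 0.494  -0.0633  0.055 ] jaw 0.149 w 0.0644 F [-0.3  0.1 -0.2]
  shift [-0.  -0.3  1. ] turn -0.0
```

View pics/w21.png

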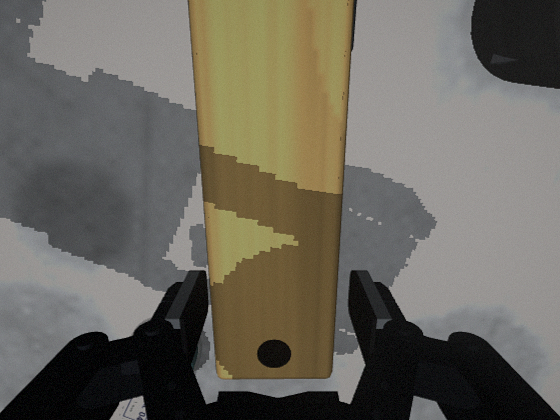

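Request:
drive_tool([
  [-2,0,0,0,0.35],
  [-2,0,0,0,0.28],
  [-2,0,0,0,0.2],
  [-2,0,0,0,0.15],
  [-2,0,0,0,0.1],
], squeeze=20)

```text
clock: 24.15
position: [0.4923, -0.0637, 0.0555]
ee_rot: [-0.002, 0.997, 0.075, 0.003]
contact_force: [-0.2, -1.4, 3.5]
width: 0.0497
```

Run:
```python
from h import *
s,R=tool(); print(R[2].round(4)); go([.4939,-.0630,.054],.149)
```

```text
[ 0.0054 -0.003  -1.    ]
t 24.15 pos [ 0.4923 -0.0637  0.0555] jaw 0.149 w 0.0497 F [-0.2 -1.4  3.5]
  shift [ 1.7 -0.5  1.5] turn 0.0
```

Request:
drive_tool([
  [0,0,0,0,-0.1],
  [0,0,0,0,-0.3],
  [0,0,0,0,-0.6],
  [0,0,0,0,-1],
  [0,0,0,0,-1],
], squeeze=30)

```text
clock: 24.65
position: [0.4923, -0.0637, 0.0556]
ee_rot: [-0.002, 0.997, 0.075, 0.003]
contact_force: [-1.3, -0.1, 4.0]
width: 0.0491
```

Run:
```python
from h import *
s,R=tool(); print(R[2].round(4)); go([.4939,-.0630,.054],.149)
C,im=snap("s22","scene"); cv2.imwrite("pics/s22c.png",cv2.resize(im[120:280,220:460],None,fx=3.3,fy=3.3,interpolation=cv2.INTER_CUBIC))
C,im=snap("w22")
```

```text
[ 0.0054 -0.0029 -1.    ]
t 24.65 pos [ 0.4923 -0.0637  0.0556] jaw 0.149 w 0.0491 F [-1.3 -0.1  4. ]
  shift [ 1.7 -0.5  1.6] turn 0.0
```

View pics/s22c.png

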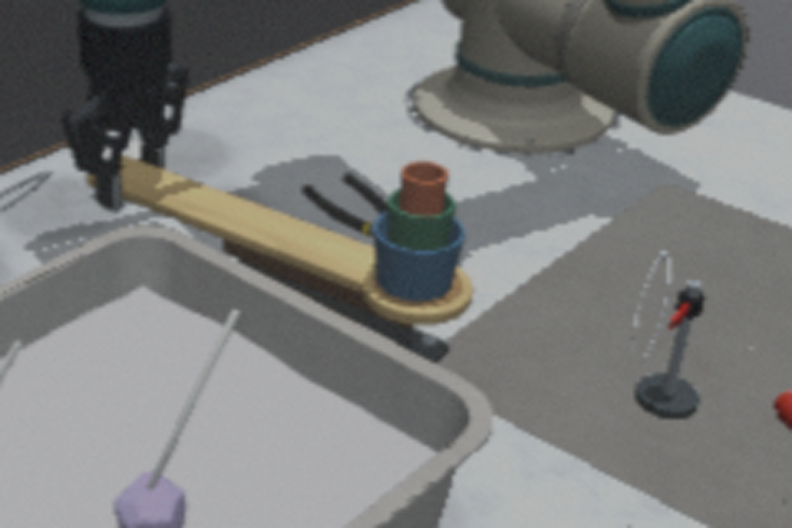

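View pics/w22.png

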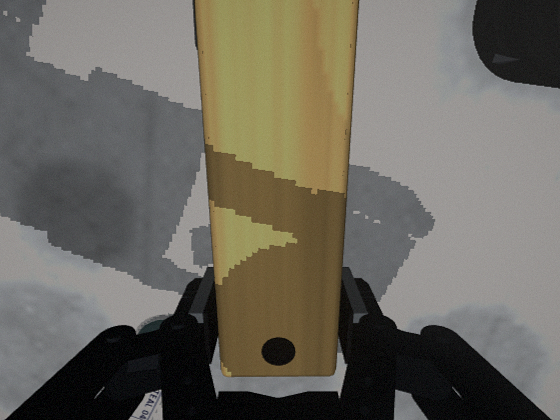

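Request:
drive_tool([
  [0,0,-1,0,-1],
  [0,0,-2,0,-1],
  [0,0,-2,0,-1],
], squeeze=45)

```text
clock: 25.05
position: [0.4922, -0.0637, 0.0573]
ee_rot: [-0.002, 0.997, 0.075, 0.002]
contact_force: [0.4, 1.3, -1.2]
width: 0.0493
```

Run:
```python
from h import *
for i in range(4):
    s,R=tool(); print(round(s['clock'],2),R[2].round(4),s['position'].round(4),s['contact_force'].round(2),s['moment'].round(3)); 
    if i<3: manip.get_image("top")
go([.4939,-.0630,.054],.149)
```

```text
25.05 [ 0.0051 -0.0031 -1.    ] [ 0.4922 -0.0637  0.0573] [ 0.39  1.33 -1.19] [-0.051 -0.037 -0.007]
25.1 [ 0.0051 -0.0031 -1.    ] [ 0.4922 -0.0637  0.0573] [ 0.3  0.2 -1.7] [-0.116  0.006 -0.043]
25.15 [ 0.0051 -0.0031 -1.    ] [ 0.4922 -0.0637  0.0573] [-0.13  0.03 -2.02] [-0.08  -0.035 -0.069]
25.2 [ 0.005  -0.0031 -1.    ] [ 0.4922 -0.0637  0.0573] [-0.24  0.19 -1.45] [-0.115 -0.06  -0.002]
t 25.2 pos [ 0.4922 -0.0637  0.0573] jaw 0.149 w 0.0493 F [-0.2  0.2 -1.4]
  shift [ 1.8 -0.4  3.3] turn 0.0
```

Request:
drive_tool([
  [0,-2,0.7,0,-1],
  [0,-5,0.7,0,-1],
  [0,-10,0.7,0,-1],
  [0,-15,0.7,0,-1],
  [0,-18,0.7,0,-1],
])

```text
clock: 25.7
position: [0.4894, -0.0454, 0.0567]
ee_rot: [-0.002, 0.997, 0.075, 0.002]
contact_force: [-0.7, -2.7, -1.2]
width: 0.049
```

Run:
```python
from h import *
C,im=snap("w23");C,im=snap("s23","scene"); cv2.imwrite("pics/s23c.png",cv2.resize(im[120:280,220:460],None,fx=3.3,fy=3.3,interpolation=cv2.INTER_CUBIC))
s,R=tool(); print(R[2].round(4)); go([.4922,-.0637,.0565],.149); u=np.array([-.14876,.98887]); print("moved",(s['position'][:2]-[.4922,-.0637])@u)
```

```text
[ 0.005 -0.004 -1.   ]
t 25.8 pos [ 0.4893 -0.045   0.0567] jaw 0.149 w 0.0491 F [ 0.7  0.  -0.7]
  shift [ 0.1 18.9  0.1] turn 0.0
moved 0.018932642295775483
```

View pics/s23c.png

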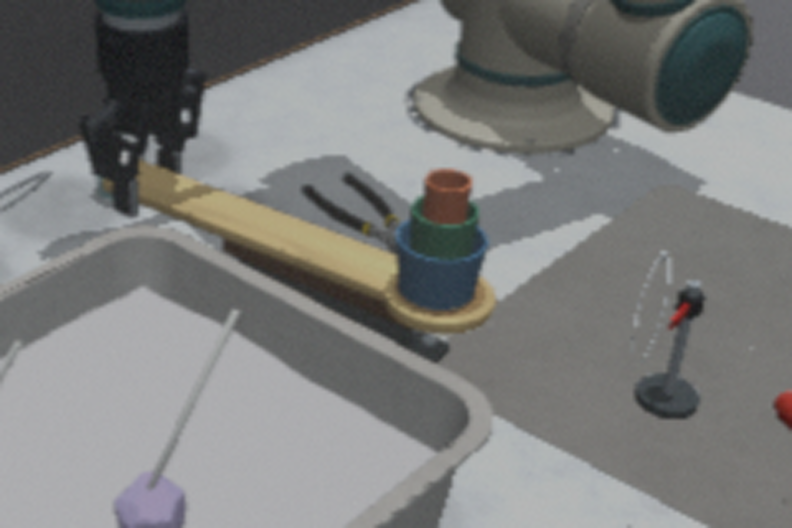

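The board slid 19 mm with the grip and the cups stayed put, so I'll continue.

Request:
drive_tool([
  [0,-2,0,0,-1],
  [0,-6,0,0,-1],
  [0,-11,0,0,-1],
  [0,-16,0,0,-1],
  [0,-21,0,0,-1],
])

```text
clock: 26.3
position: [0.4861, -0.0238, 0.0568]
ee_rot: [-0.002, 0.997, 0.075, 0.002]
contact_force: [0.6, -2.1, -0.5]
width: 0.0489
```

Request:
drive_tool([
  [0,-5,0,0,-1],
  [0,-10,0,0,-1],
  [0,-15,0,0,-1],
  [0,-20,0,0,-1],
  [0,-24,0,0,-1],
])

```text
clock: 26.8
position: [0.4824, 0.0003, 0.0569]
ee_rot: [-0.002, 0.997, 0.075, 0.002]
contact_force: [0.4, -2.9, -0.6]
width: 0.049
```

Run:
```python
from h import *
C,im=snap("s24","scene"); cv2.imwrite("pics/s24c.png",cv2.resize(im[120:280,220:460],None,fx=3.3,fy=3.3,interpolation=cv2.INTER_CUBIC))
s,R=tool(); print(R[2].round(4)); go([.4922,-.0637,.0565],.149); u=np.array([-.14876,.98887]); print("moved",(s['position'][:2]-[.4922,-.0637])@u,"lat",(s['position'][:2]-[.4922,-.0637])@[-u[1],u[0]])
```

```text
[ 0.0048 -0.0046 -1.    ]
t 26.85 pos [0.4822 0.0009 0.0569] jaw 0.149 w 0.0491 F [ 0.5 -0.4 -0.7]
  shift [ 0.3 65.4  0.1] turn 0.0
moved 0.06534874261222369 lat 0.0002859272445568954
```

View pics/s24c.png

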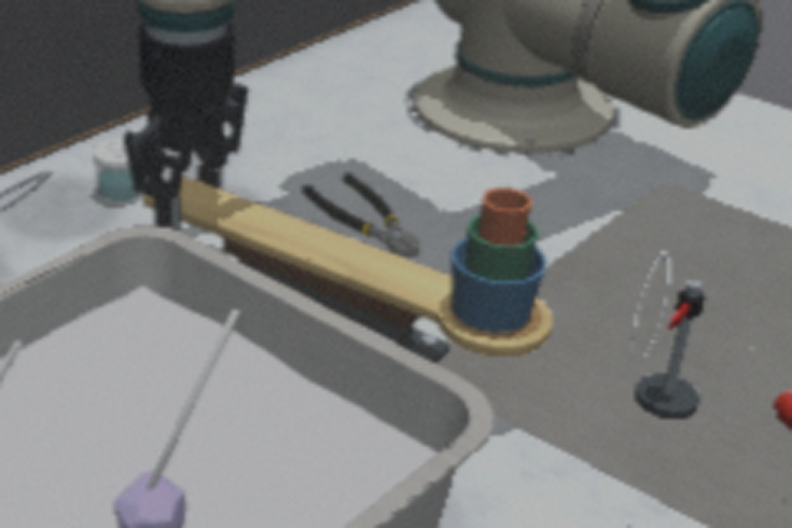

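Request:
drive_tool([
  [0,-2,0.2,0,-1],
  [0,-6,0.2,0,-1],
  [0,-11,0.2,0,-1],
  [0,-16,0.2,0,-1],
  [0,-20,0.2,0,-1],
])

```text
clock: 27.35
position: [0.4791, 0.0211, 0.0568]
ee_rot: [-0.002, 0.997, 0.075, 0.002]
contact_force: [0.5, -2.6, 0.0]
width: 0.0493
```

Request:
drive_tool([
  [0,-5,0,0,-1],
  [0,-10,0,0,-1],
  [0,-15,0,0,-1],
  [0,-20,0,0,-1],
  [0,-24,0,0,-1],
])

```text
clock: 27.85
position: [0.4755, 0.0453, 0.057]
ee_rot: [-0.002, 0.997, 0.075, 0.002]
contact_force: [-0.0, -2.6, 0.2]
width: 0.0488
```

Run:
```python
from h import *
C,im=snap("s25","scene"); cv2.imwrite("pics/s25c.png",cv2.resize(im[120:280,220:460],None,fx=3.3,fy=3.3,interpolation=cv2.INTER_CUBIC))
C,im=snap("t25","top"); cv2.imwrite("pics/t25c.png",cv2.resize(im[220:330,160:300],None,fx=5,fy=5,interpolation=cv2.INTER_CUBIC))
s,R=tool(); print(R[2].round(4)); go([.4922,-.0637,.0565],.149); u=np.array([-.14876,.98887]); print("moved",(s['position'][:2]-[.4922,-.0637])@u,"lat",(s['position'][:2]-[.4922,-.0637])@[-u[1],u[0]])
```

```text
[ 0.0047 -0.0058 -1.    ]
t 27.95 pos [0.4753 0.0458 0.0569] jaw 0.15 w 0.0491 F [1.  0.5 0.7]
  shift [  0.4 110.8  -0.2] turn 0.001
moved 0.11075274086028215 lat 0.00040084341906715024
```

View pics/s25c.png

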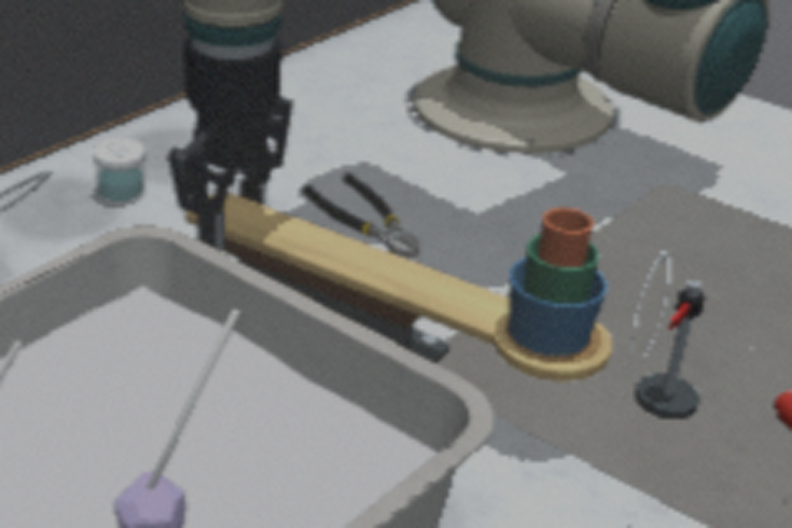

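View pics/t25c.png

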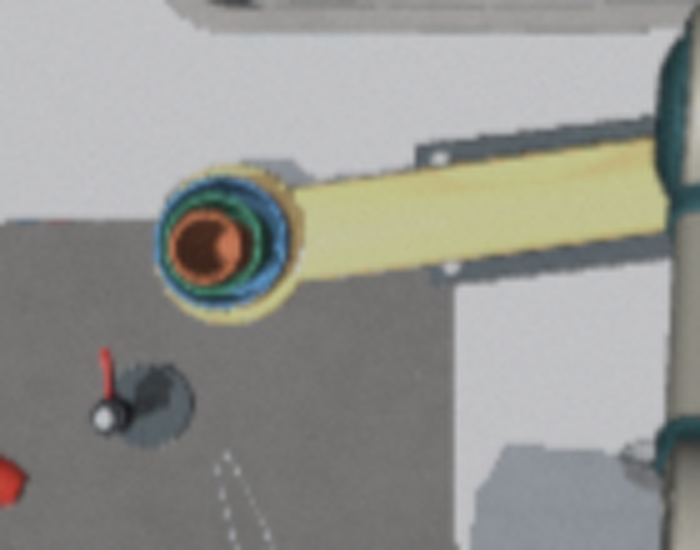

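```bash
cat > nose.py <<'E'
from h import *
import sys
from scipy.optimize import least_squares
def nose(n):
    T,im=load(n); T=manip.get_calibration("top")
    hsv=cv2.cvtColor(im,cv2.COLOR_BGR2HSV); m=cv2.inRange(hsv,(15,60,80),(38,255,255)); m[:220]=0;m[300:]=0;m[:,:170]=0;m[:,320:]=0
    cs,_=cv2.findContours(m,cv2.RETR_EXTERNAL,cv2.CHAIN_APPROX_NONE); c=np.vstack([x[:,0] for x in cs if len(x)>15])
    w=np.array([onz(T,p,.081)[:2] for p in c.astype(float)])
    u=np.array([-.14876,.98887]);v=np.array([-u[1],u[0]]);o=np.array([.48261,0])
    s=(w-o)@u;t=(w-o)@v
    sel=abs(t)>.029   # only nose flanks
    r=least_squares(lambda p:np.hypot(s[sel]-p[0],t[sel]-p[1])-.0413,[s[sel].mean(),0],loss='soft_l1',f_scale=.001)
    print(n,"pts",sel.sum(),"centre s,t",r.x.round(4),"tip s",(r.x[0]+.042).round(4),"rms",np.sqrt((r.fun**2).mean()).round(4),"t range",t[sel].min(),t[sel].max())
    st=(~sel)&(s<r.x[0]-.06); 
    return r.x[0]+.042
if __name__=="__main__":
    for n in sys.argv[1:]: nose(n)
E
cp pics/top0.png pics/t0.png; cp t25.npy t0.npy; python3 nose.py t0 t25
python3 - <<'E'
from h import *
T=manip.get_calibration("top");u=np.array([-.14876,.98887]);o=np.array([.48261,0])
for p in [(104,352),(108,378),(110,396)]:
    g=onz(T,(160+p[0]/5-.4,220+p[1]/5-.4),.093)[:2]; print("ptr s",(g-o)@u)
E
```

```text
t0 pts 51 centre s,t [ 0.2203 -0.0008] tip s 0.2623 rms 0.0027 t range -0.03558898184545554 0.04119611063138621
t25 pts 47 centre s,t [ 0.3363 -0.001 ] tip s 0.3783 rms 0.0029 t range -0.03816409081087591 0.042147655757496655
ptr s 0.3995796279145237
ptr s 0.3988086967172854
ptr s 0.3986680068940286
```

```bash
cat > ov.py <<'E'
from h import *
import sys
def ov(n,tips,out,x0,y0,cam="top",f=6,w=100,h=90):
    C=manip.get_calibration(cam); im=cv2.imread(f"pics/{n}.png")
    big=cv2.resize(im[y0:y0+h,x0:x0+w],None,fx=f,fy=f,interpolation=cv2.INTER_CUBIC)
    u=np.array([-.14876,.98887]);v=np.array([-u[1],u[0]]);o=np.array([.48261,0])
    for tip,col in zip(tips,[(255,0,255),(0,0,0)]):
        for z in (.082,):
            a=np.linspace(0,2*np.pi,200); c=o+u*(tip-.042)
            p=np.array([[*(c+.042*(np.cos(t)*u+np.sin(t)*v)),z] for t in a]); q=(proj(C,p)-[x0,y0]+.5)*f
            cv2.polylines(big,[q.astype(int)],True,col,1)
    cv2.imwrite(f"pics/{out}.png",big)
if __name__=="__main__":
    pass
E
python3 - <<'E'
from ov import *
ov("t0",[.2623,.2595],"ov0",200,225); ov("t25",[.3731,.3760],"ov25",165,235)
E
```

```text
(no output)
```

View pics/ov0.png

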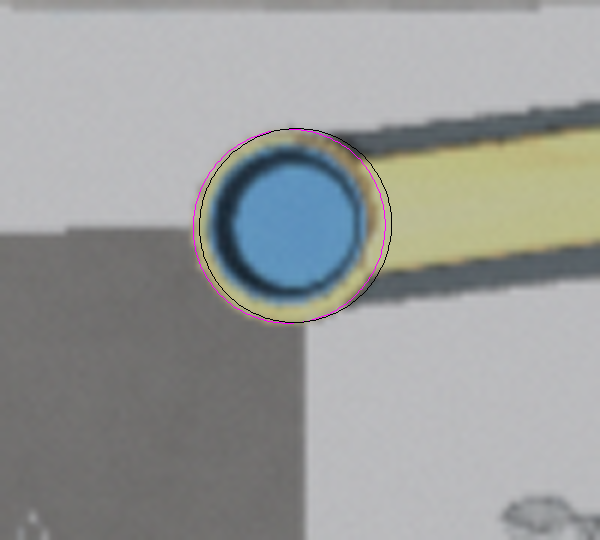

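View pics/ov25.png

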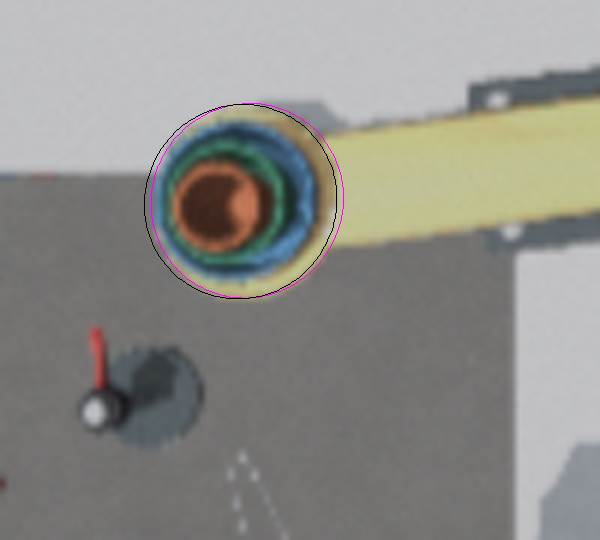

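The top overlay puts the nose tip at s ≈ 0.3733, with the pointer at 0.3988. About 25.5 mm remains.

Request:
drive_tool([
  [0,-4,0,0,-1],
  [0,-9,0,0,-1],
  [0,-14,0,0,-1],
  [0,-19,0,0,-1],
  [0,-23,0,0,-1],
])

```text
clock: 28.45
position: [0.4718, 0.0689, 0.0571]
ee_rot: [-0.003, 0.997, 0.075, 0.002]
contact_force: [1.0, -3.8, 0.2]
width: 0.0493
```

Run:
```python
from ov import *
for i in range(2): manip.get_image("scene")
C,im=snap("s26","scene"); cv2.imwrite("pics/s26c.png",cv2.resize(im[120:280,220:460],None,fx=3.3,fy=3.3,interpolation=cv2.INTER_CUBIC))
C,im=snap("t26","top"); C,im=snap("w26")
s,R=tool(); print(R[2].round(4)); go([.4922,-.0637,.0565],.149); u=np.array([-.14876,.98887]); mv=(s['position'][:2]-[.4922,-.0637])@u; print("moved",mv,"lat",(s['position'][:2]-[.4922,-.0637])@[-u[1],u[0]],s['moment'])
ov("t26",[.2625+mv,.3988],"ov26",165,235)
```

```text
[ 0.0044 -0.0074 -1.    ]
t 28.7 pos [0.4716 0.0694 0.057 ] jaw 0.149 w 0.0491 F [0.4 3.3 0.3]
  shift [  0.7 134.7  -0.5] turn -0.0
moved 0.13472504905392463 lat 0.0005984053190619071 [ 0.11474542 -0.02197662 -0.00466314]
```

View pics/ov26.png

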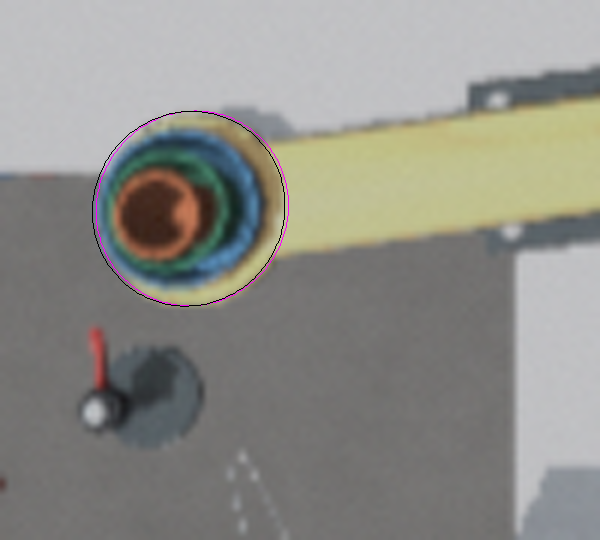

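View pics/s26c.png

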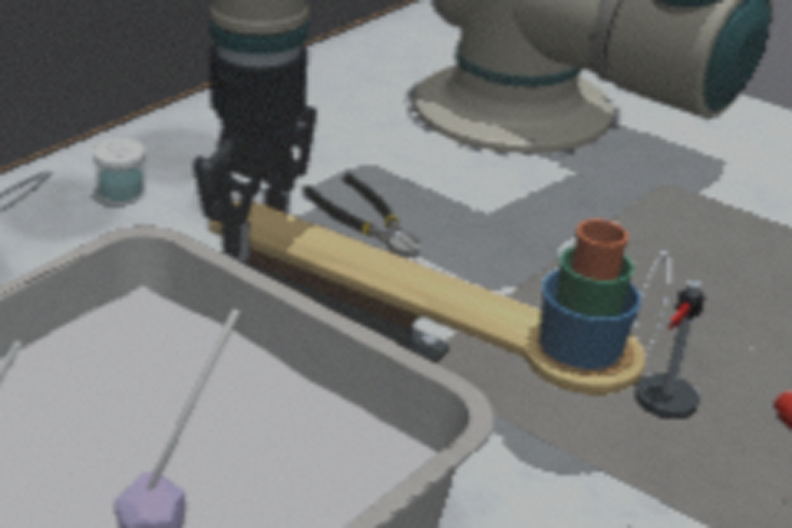

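View pics/w26.png

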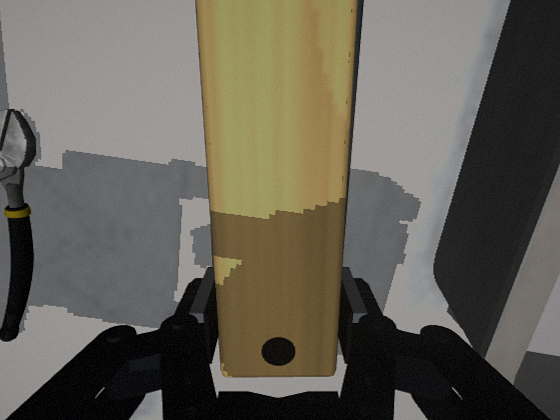

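Run:
```python
from ov import *
ov("s18",[.2600,.2625],"ovs18",310,165,"scene",8,75,70)
ov("s26",[.3947,.3972],"ovs26",365,190,"scene",8,75,70)
```

```text
(no output)
```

View pics/ovs18.png

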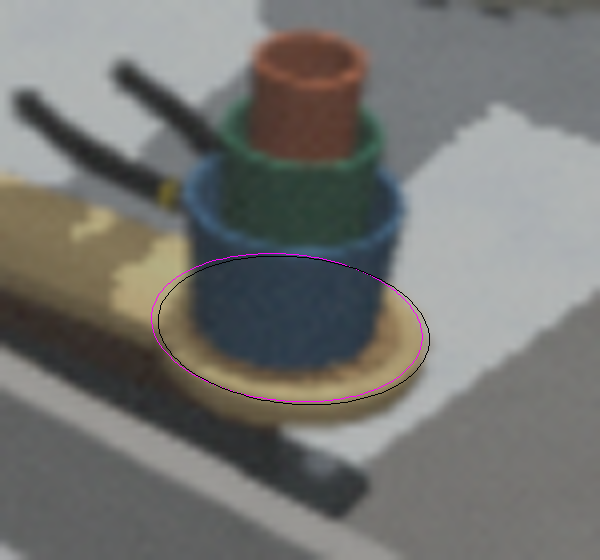

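View pics/ovs26.png

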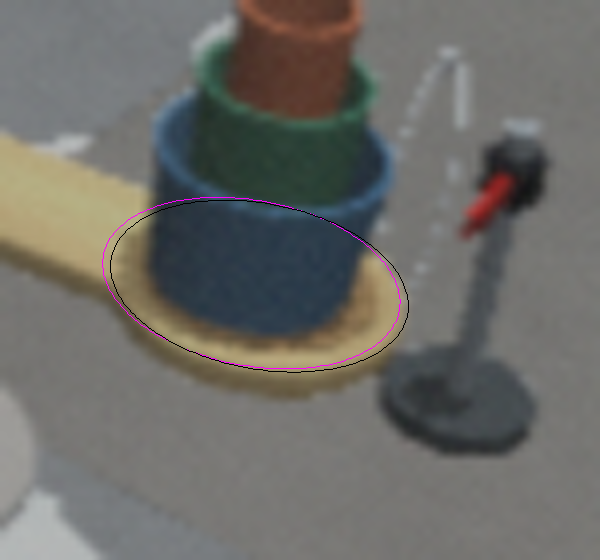

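Request:
drive_tool([
  [0,-1,0,0,-1],
  [0,-2,0,0,-1],
  [0,-2,0,0,-1],
  [0,-2,0,0,-1],
  [0,-2,0,0,-1],
])

```text
clock: 29.2
position: [0.4713, 0.0712, 0.057]
ee_rot: [-0.004, 0.997, 0.074, 0.002]
contact_force: [0.7, -2.5, -0.3]
width: 0.0492
```

```bash
python3 - <<'E'
from ov import *
for i in range(3): manip.get_image("scene")
C,im=snap("s27","scene"); cv2.imwrite("pics/s27c.png",cv2.resize(im[120:280,220:460],None,fx=3.3,fy=3.3,interpolation=cv2.INTER_CUBIC))
C,im=snap("t27","top"); C,im=snap("w27")
s,R=tool(); print(R[2].round(4)); go([.4922,-.0637,.0565],.149); u=np.array([-.14876,.98887]); mv=(s['position'][:2]-[.4922,-.0637])@u; print("moved",mv,"qd",s['qd'].round(4),s['moment'])
ov("t27",[.3988],"ov27",165,235)
T=manip.get_calibration("top"); n,im=load("t27")
E
python3 nose.py t26 t27
```

```text
[ 0.0044 -0.0074 -1.    ]
t 29.5 pos [0.4713 0.0713 0.057 ] jaw 0.149 w 0.049 F [ 0.4 -3.   1. ]
  shift [  0.7 136.6  -0.5] turn -0.0
moved 0.1366472733530946 qd [-0.0002  0.0003  0.0005 -0.0013  0.0009 -0.0001] [-0.74376866 -0.14461762  0.00390268]
t26 pts 45 centre s,t [ 0.3578 -0.0004] tip s 0.3998 rms 0.003 t range -0.03614187779503235 0.04154773054366467
t27 pts 52 centre s,t [0.3604 0.    ] tip s 0.4024 rms 0.0031 t range -0.03756055086044617 0.04154773054366467
```

View pics/ov27.png

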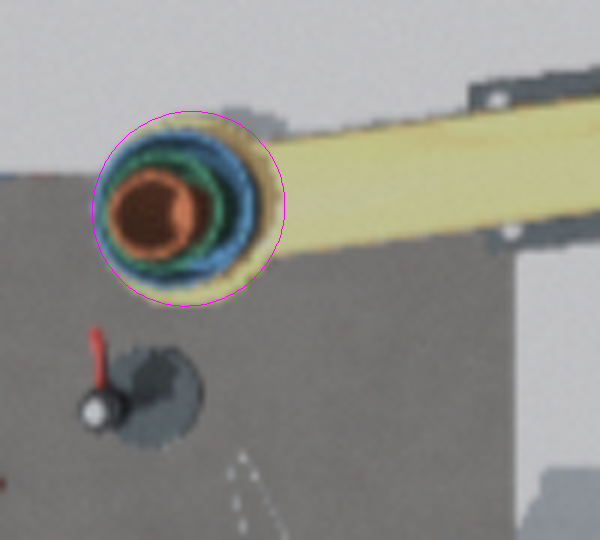

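View pics/s27c.png

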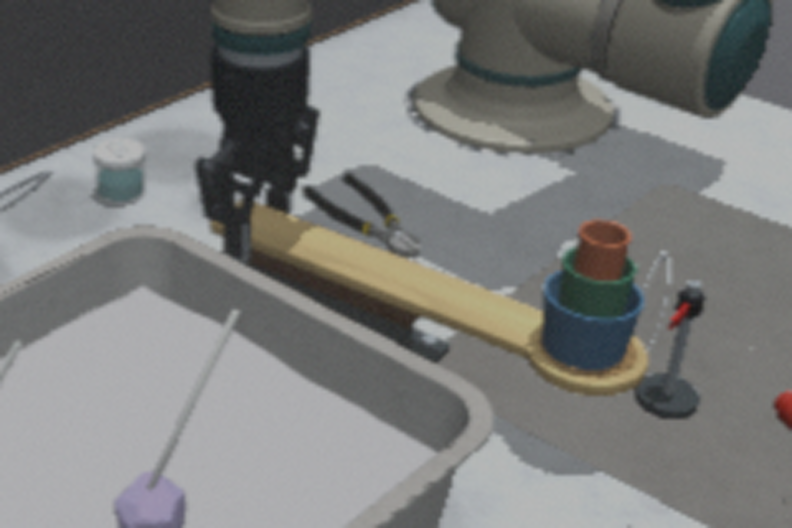

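The nose outline matches the mark circle (s = 0.3988) in the top view at about (93–285, 110–305). The cups are still nested and upright, and the arm is still and gripping at 49 mm. I'll hand it in.

Run:
```python
from h import *
for i in range(4): manip.get_image("top")
s,R=tool(); print(s['clock'],s['position'].round(4),s['contact_force'].round(1),s['width'])
print(manip.sign_off())
```

```text
29.7 [0.4713 0.0713 0.057 ] [ 0.5 -4.2  0.9] 0.04898313793210233
the job is handed in; nothing more can be done
None
```

I nested the green cup in the blue one and the terracotta cup in the green one. I then gripped the board by its tail and slid it about 136.5 mm nose first along its stand. I handed the job in at 29.7 s, still holding it with a 45 N squeeze; sign-off gives no verdict.

What my last checks showed:
- **Cups:** they are concentric and upright in the last top and scene pictures, and the blue cup has not moved on the nose.
- **Bystanders:** I moved neither jar nor the block.
- **Nose position:** comparing the start picture and the arm's travel, the tip is within about 2 mm of the pointer.
    - An automatic outline fit put the tip about 3.6 mm past the mark. It is skewed by the cups hiding part of the nose edge, and read about 5 mm too far earlier in the slide.
    - The wrist camera put it about 1 mm short. All of these are inside the 7 mm limit.
- **Level:** I judged this from the steady grip height (57 mm throughout) and the scene overlay, which suggest the pitch is under 0.02 rad. I did not measure the angle directly.
- **Grip:** the board did not slip in the fingers during the slide; the tail dot stayed in the same place in the wrist view. The arm was at rest at the end with a finger opening of 49 mm.

One thing needed mending on the way: the tool had drifted to a tilt of about 0.028 rad. I brought it down to about 0.005 rad before gripping the board.

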